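# Doff the cord winder into the spool carrier and snap its keeper shut

### The job

Put the cord winder's shift lever through its H gate from the left-hand slot to the far end of the right-hand slot, which draws the hold-down bar off the spools, and leave it there. Then slide every spool up off its spindle and seat it fully down on its own peg of the carrier, any peg. When all are loaded, swing the carrier's keeper down and press until the gate of its snap hook has passed the eye and sprung shut; leave the other things on the bench alone.

Things in the scene. Friction and masses are not known exactly. Their poses are not given: they have to be found in the camera images.
- winder: Bench winder, fixed, casing 130 x 380 x 45 mm. Origin under its middle; x away from the robot (yaw within 0.15), y left. Four 11 mm spindles, tips at z 0.097, at x 0, y -0.148, -0.076, -0.004, 0.068; a spool stands on some or all, underside at z 0.049. Two posts 22 x 18 mm at x 0.056, y -0.112 and 0.032, z to 0.122. H gate plate at x 0, y 0.145, top z 0.072.
- hold_bar_mid (a point): Middle of the winder's lightly sprung hold-down bar: steel, 17 x 260 x 8 mm, at first just over the far half of the hubs (z 0.112 to 0.120, winder x 0.001 to 0.018), keeping the spools on. Its left end reaches behind the lever's right-hand slot, so the lever pushes it back (winder +x) about 40 mm, clear of the spools, as it goes to the far end of that slot.
- shift_lateral (a joint): Sideways angle of the shift lever (rad): -0.33 in the left-hand slot, +0.33 in the right-hand slot (towards winder -y). Pivot at winder x 0, y 0.145, z 0.012. It stays where it is left.
- shift_fore (a joint): Fore-and-aft angle of the shift lever (rad), same pivot: -0.42 at the near end (towards the robot), 0 in the neutral cross slot, +0.42 at the far end. It can go across only with this between about -0.05 and 0.05 (knob within 6 mm of neutral). Starts in the left-hand slot, towards its near end. 1 to 3 N at the knob moves it.
- lever_knob (a point): Centre of the lever's black ball knob, 30 mm in diameter, 0.135 m from the pivot (z 0.147 when upright). In the winder's frame, with L = lateral, F = fore: x = 0.135 sin F, y = 0.145 - 0.135 sin L cos F, z = 0.012 + 0.135 cos L cos F; so 0.044 m to either side and 0.055 m fore and aft.
- spool_1: Full wooden spool of page cord, 0.18 to 0.29 kg (None if absent or held); all alike. Body and flanges 60 mm in diameter, 34 mm high; on it a hub, 24 mm in diameter (26 over its corners), from 34 to 58 mm, to grip. Bore 16 mm right through. Origin in the middle of its underside, z along its axis. Starts on a spindle of the winder.
- spool_2: Full wooden spool of page cord, 0.18 to 0.29 kg (None if absent or held); all alike. Body and flanges 60 mm in diameter, 34 mm high; on it a hub, 24 mm in diameter (26 over its corners), from 34 to 58 mm, to grip. Bore 16 mm right through. Origin in the middle of its underside, z along its axis. Starts on a spindle of the winder.
- spool_3: Full wooden spool of page cord, 0.18 to 0.29 kg (None if absent or held); all alike. Body and flanges 60 mm in diameter, 34 mm high; on it a hub, 24 mm in diameter (26 over its corners), from 34 to 58 mm, to grip. Bore 16 mm right through. Origin in the middle of its underside, z along its axis. Starts on a spindle of the winder.
- spool_4: Full wooden spool of page cord, 0.18 to 0.29 kg (None if absent or held); all alike. Body and flanges 60 mm in diameter, 34 mm high; on it a hub, 24 mm in diameter (26 over its corners), from 34 to 58 mm, to grip. Bore 16 mm right through. Origin in the middle of its underside, z along its axis. Starts on a spindle of the winder.
- carrier: Loose spool carrier, 2.6 kg. Wooden base 126 x 316 x 16 mm (x -0.067 to 0.059). Origin on the table under the middle of the peg row; x away from the robot (yaw within 0.15), y left. Four 10.5 mm pegs, round tips at z 0.055, at x 0, y 0.108, 0.036, -0.036, -0.108. A seated spool: underside z 0.016, hub top z 0.074. Hinge posts 22 x 12 mm at x 0.045, y 0.149 and -0.149, 66 mm high.
- peg_1 (a point): Foot of peg 1 of the carrier, on the base: where the middle of a seated spool's underside comes.
- peg_2 (a point): Foot of peg 2 of the carrier, on the base: where the middle of a seated spool's underside comes.
- peg_3 (a point): Foot of peg 3 of the carrier, on the base: where the middle of a seated spool's underside comes.
- peg_4 (a point): Foot of peg 4 of the carrier, on the base: where the middle of a seated spool's underside comes.
- keeper (a joint): Angle of the keeper (rad): 0 down over the spools, 2.1 swung up and back. A frame of steel rod, 0.2 kg, hinged on a line along carrier y at carrier x 0.045, z 0.059. Starts near 2, where its stiff hinge holds it; let go below about 0.5 it sinks slowly until the hook's gate rests on the eye, at about 0.34. Once snapped it has up to 0.18 of play.
- keeper_grip (a point): Middle of the keeper's cross handle: a bar 12 mm thick, 72 mm long (along carrier y), a stem from its middle to the hook. At keeper angle a its carrier x is 0.045 - 0.116 cos a + 0.024 sin a and its z is 0.059 + 0.116 sin a + 0.024 cos a.
- hook_crown (a point): Top of the keeper's snap hook, on the axis of its 9 mm rod; with the keeper down at carrier x -0.040, z 0.083: a place to press on from above. The hook hangs 42 mm below it, mouth downwards, closed by the gate.
- hook_gate (a joint): Angle of the snap hook's sprung gate (rad): 0 shut; the eye pushes it inwards (up) to about 1.1 as it goes past, then it springs back to 0. About 8 to 18 N down on the cross handle or the crown passes it.
- eye (a point): Middle of the carrier's eye: a rigid staple of 8 mm round steel, its bar along carrier y, 38 mm wide, at carrier x -0.043, z 0.068, in front of the peg row.
- ink_tin: Round ink tin, 88 mm in diameter, 47 mm high; a bystander. Origin in the middle of its underside.
- planer: Wooden planing block, 68 x 152 x 40 mm; a bystander. Origin in the middle of its underside.
- brayer: Hand roller, 110 x 179 x 33 mm; a bystander. Origin under its middle.
- stone: Whetstone, 34 x 74 x 12 mm; a bystander. Origin in the middle of its underside.
Not all that is in view belongs to the job. What is shaped like the spool_4 but purple is not meant. Leave any yellow look-alike of the spool_3 alone.

How it is judged:
On the way, in this order (a step that is already met when the one before it is completed fails the run):
1. the shift lever is at the far end of the right-hand slot (value of joint shift_lateral above 0.24 rad and value of joint shift_fore above 0.34 rad), for 0.2 s.
2. every spool that is there is seated on a peg of the carrier ((distance between spool_1 and peg_1 below 0.006 m or distance between spool_1 and peg_2 below 0.006 m or distance between spool_1 and peg_3 below 0.006 m or distance between spool_1 and peg_4 below 0.006 m) and (distance between spool_2 and peg_1 below 0.006 m or distance between spool_2 and peg_2 below 0.006 m or distance between spool_2 and peg_3 below 0.006 m or distance between spool_2 and peg_4 below 0.006 m) and (distance between spool_3 and peg_1 below 0.006 m or distance between spool_3 and peg_2 below 0.006 m or distance between spool_3 and peg_3 below 0.006 m or distance between spool_3 and peg_4 below 0.006 m) and (distance between spool_4 and peg_1 below 0.006 m or distance between spool_4 and peg_2 below 0.006 m or distance between spool_4 and peg_3 below 0.006 m or distance between spool_4 and peg_4 below 0.006 m)), for 0.2 s.
3. the keeper is down and the gate of its hook has sprung shut below the eye (value of joint keeper below 0.2 rad and value of joint hook_gate below 0.12 rad), for 0.3 s.
At the end, for the whole second after the job is handed in: The lever is at the far end of the right-hand slot (over 0.24 across, over 0.34 rad forward); every spool's underside middle is within 6 mm of a peg's foot; keeper down (under 0.2 rad, the hook's play), gate shut (under 0.12 rad); all at rest, carrier flat (all of step 1 and all of step 2 and all of step 3 and linear speed of each of spool_1, spool_2, spool_3, spool_4 below 0.02 m/s and angle between carrier's own z axis and vertical below 0.05 rad); the robot touches nothing.
It fails at once if the ink tin is pushed more than 5 cm from its place (distance of ink_tin from where it was at the start of the episode above 0.05 m).
It fails at once if the planing block is pushed more than 5 cm from its place (distance of planer from where it was at the start of the episode above 0.05 m).
It fails at once if the hand roller is pushed more than 5 cm from its place (distance of brayer from where it was at the start of the episode above 0.05 m).
It fails at once if the whetstone is pushed more than 5 cm from its place (distance of stone from where it was at the start of the episode above 0.05 m).
Of spool_1, spool_2, spool_3, spool_4 only 2 to 4 are there at a start; the rules pass over those that are not, and their reading is None.
At some moment in a run one of carrier may be knocked a few centimetres aside while the robot is not near it.
It also fails if it takes over 210 s, if anything falls off the work surface, if the arm or the gripper's body presses on something with over 40 N, if the wrist force passes 120 N, or if a joint passes its speed limit or range.

### The arm

A 6-joint arm with a two-finger parallel gripper is mounted at the origin on a cart in front of the work surface, level with it; the furniture and walls round the work are solid. World frame = base frame: x ahead of the robot, y to its left, z up, the work surface at z = 0. Lengths are in m, angles in rad, forces in N, time in s.
With the tool pointing down it reaches from about 0.35 to 0.775 m from the base axis. Payload 5.5 kg.
Tool frame: the origin (TCP) lies where the fingers leave the gripper's body, on its centre line; the fingertips stand 73 mm ahead of it and the grasp point (between the pads) lies 54 mm ahead of it; z points along the fingers, y is the direction in which the jaws open and shut (so a half turn about z gives the same grasp; the last joint's range is limited). The gripper opens to 85 mm and grips with 20 to 120 N. Pads are 22 mm wide; open, the fingers measure 114 mm over their backs; the gripper's body (76 mm by 85 mm) begins 54 mm behind the grasp point. The pads swing forward as they close: fully open they stand 13 mm farther back than shut.
Start: joints at [1.134, 0.313, 0.046, 1.304, 0, 1.431], TCP at [0.168, 0.55, 0.304] pointing down, gripper open.
Joint ranges: [-2.76, 2.76], [-0.86, 1.69], [-1.03, 1.26], [-2.2, 2.34], [-1.47, 1.5], [-3.14, 3.14]. Speed limits (rad/s): [2.57, 2.57, 3.14, 3.14, 3.14, 3.14].

### API

Orientations are given as a 3x3 rotation matrix whose columns are the frame's x, y, z axes.
In Python, from workcell import robot gives the robot as it stands. The module is installed in compiled form; this text tells all that it offers.
- The arm moves only by the tool step_arm, never from a script. Its argument "rows" is a list of rows, each a list of 4 numbers: the shift along the tool's x, y, z in cm, then the turn about the tool's z in rad. A call has 1 to 12 rows; each row is the pose to reach, as a shift and turn from the pose commanded when the call began, along the tool's axes at that moment; what a row does not reach only later rows make up. A row lasts 1/12 s, in which the tool goes at most 41.7 mm and 7.16 degrees, less where a joint would pass 70% of its speed; a pose out of reach is approached as far as the arm can. A call with a gripper value outside its range is refused whole. "gripper" is the closure, from 0 (fully open) to 1 (shut), set as the call begins (left out, the last holds). The fingers move at their own pace and stop on an object; "grip_force" is the grip in N (left out, the last holds). Time passes only in rows, so rows that repeat a pose let the fingers close. It gives the time, the measured TCP pose, the force and the opening at its end, in the units of the state.
- robot.state(): the state, without advancing time (a new reading comes with each control period).
- robot.snapshot(name): name is "scene" or "side" or "wrist"; returns a dict with "color" (480x640x3 uint8, red, green, blue), "depth" (480x640 float32, m along the optical axis (not along the pixel's ray), 0 where there is no reading), "intrinsics" (3x3 intrinsics, pixels), "distortion" ([k1, k2, p1, p2, k3] as OpenCV has them; the pictures are not rectified), "extrinsics" (4x4, takes a point from camera to world coordinates); the wrist camera has in their place "T_tool_cam" (4x4, takes a point from camera to tool coordinates, whose origin is the TCP and whose axes are the flange's). Camera axes: x right, y up, looking along -z (the intrinsics and any distortion apply to the point x, -y, -z); pixel columns grow to the right and rows downward; lengths in m; the calibration is good to about 2 mm. A picture is of the moment at which its call begins: read the wrist's pose just before it.
- robot.sign_off(): hands the job in, once; it reports no verdict.
The state is a dict: "clock": time; "q": joint angles; "joint_vel": joint speeds; "effort": joint torques, N m; "tool_pos": TCP position; "eef_rot": TCP orientation; "contact_force": force on the tool from outside, world axes, zero at the start; "torque": the same for the moment, N m; "width": finger opening in m.
Only numpy, scipy, OpenCV 4.12 (cv2) and the standard library are available. Lean on these libraries where they do the work, as an engineer would, in place of code of your own. Each camera call takes 0.05 s, during which the arm holds its last target. There are 200 camera calls.

## Working session

There is one attempt and no reset: what is moved stays moved. The work goes in short steps, Python scripts to look and compute and a tool call to move; the robot and the scene stay as the last step left them, time stands still between calls to the robot, and variables do not carry over. Pictures are saved under pics/ and viewed, about 12 in all and at most 16, crops included, and the job is handed in when it is done.

Besides the shell and the picture viewer there is one more tool, called after "Emit:" as a command line: name --pt "numbers of a row" for each row, then --argument value for the rest. step_arm: Moves the arm, as the interface text tells. Its arguments: {"type":"object","properties":{"rows":{"type":"array"},"gripper":{"type":"number"},"grip_force":{"type":"number"}},"required":["rows"]}

```bash
mkdir -p pics
cat > h.py <<'E'
import numpy as np, cv2, pickle
from workcell import robot
def snap(name, tag):
    s=robot.state(); d=robot.snapshot(name)
    if name=="wrist":
        T=np.eye(4);T[:3,:3]=np.array(s["eef_rot"]);T[:3,3]=s["tool_pos"]
        d["E"]=T@np.array(d["T_tool_cam"])
    else: d["E"]=np.array(d["extrinsics"])
    pickle.dump(dict(d),open(f"pics/{tag}.pkl","wb"))
    cv2.imwrite(f"pics/{tag}.png",d["color"][:,:,::-1]); return d
def load(tag): return pickle.load(open(f"pics/{tag}.pkl","rb"))
def rays(d,uv):
    uv=np.array(uv,float).reshape(-1,1,2)
    n=cv2.undistortPoints(uv,np.array(d["intrinsics"]),np.array(d["distortion"],float)).reshape(-1,2)
    r=np.c_[n[:,0],-n[:,1],-np.ones(len(n))]
    return d["E"][:3,3], r@d["E"][:3,:3].T      # unit optical depth
def atz(d,uv,z):
    o,r=rays(d,uv); return o+r*((z-o[2])/r[:,2])[:,None]
def atdepth(d,uv):
    o,r=rays(d,uv); uv=np.array(uv).reshape(-1,2)
    dep=np.array([d["depth"][int(round(v)),int(round(u))] for u,v in uv]); return o+r*dep[:,None]
def cloud(d):
    v,u=np.nonzero(d["depth"]>0)
    uv=np.c_[u,v]; o,r=rays(d,uv); return uv,o+r*d["depth"][v,u][:,None]
def proj(d,P):
    P=np.array(P,float).reshape(-1,3); T=np.linalg.inv(d["E"]); c=P@T[:3,:3].T+T[:3,3]
    return cv2.projectPoints(np.c_[c[:,0],-c[:,1],-c[:,2]],np.zeros(3),np.zeros(3),np.array(d["intrinsics"]),np.array(d["distortion"],float))[0].reshape(-1,2)
def crop(tag,out,x0,y0,x1,y1,k):
    im=cv2.imread(f"pics/{tag}.png")[y0:y1,x0:x1]; cv2.imwrite(f"pics/{out}.png",cv2.resize(im,None,fx=k,fy=k,interpolation=cv2.INTER_CUBIC))
def st():
    s=robot.state(); print("t",round(s["clock"],2),"p",np.round(s["tool_pos"],4),"F",np.round(s["contact_force"],1),"w",round(s["width"],4)); print(np.round(s["eef_rot"],3).tolist(), np.round(s["q"],2)); return s
E
python3 - <<'E'
from h import *
st()
for n in ("scene","side","wrist"):
    d=snap(n,n+"0"); print(n,np.round(d["E"],3).tolist(),np.round(d["intrinsics"],1).tolist(),(d["depth"]>0).mean())
a=cv2.imread("pics/scene0.png");b=cv2.imread("pics/side0.png")
cv2.imwrite("pics/both0.png",cv2.resize(np.vstack([a,b]),(600*640//960*2//1,600)) if 0 else a)
E
```

```text
t 0.0 p [0.168  0.5495 0.303 ] F [ 0.3 -0.4 -0.1] w 0.0853
[[-0.956, 0.292, -0.001], [0.292, 0.956, -0.002], [0.0, -0.002, -1.0]] [ 1.13  0.31  0.04  1.3  -0.    1.43]
scene [[0.884, 0.285, -0.372, 0.155], [-0.468, 0.575, -0.671, -0.698], [0.023, 0.767, 0.641, 0.774], [0.0, 0.0, 0.0, 1.0]] [[445.2, 0.0, 321.3], [0.0, 445.2, 236.5], [0.0, 0.0, 1.0]] 0.9959440104166667
side [[0.991, 0.057, -0.119, 0.377], [-0.13, 0.548, -0.826, -1.09], [0.018, 0.835, 0.551, 0.811], [0.0, 0.0, 0.0, 1.0]] [[594.9, 0.0, 314.9], [0.0, 594.9, 243.8], [0.0, 0.0, 1.0]] 0.99603515625
wrist [[0.292, -0.918, -0.267, 0.099], [0.956, 0.28, 0.084, 0.569], [-0.002, -0.279, 0.96, 0.372], [0.0, 0.0, 0.0, 1.0]] [[337.6, 0.0, 318.8], [0.0, 337.6, 242.3], [0.0, 0.0, 1.0]] 0.9959342447916667
```

View pics/scene0.png

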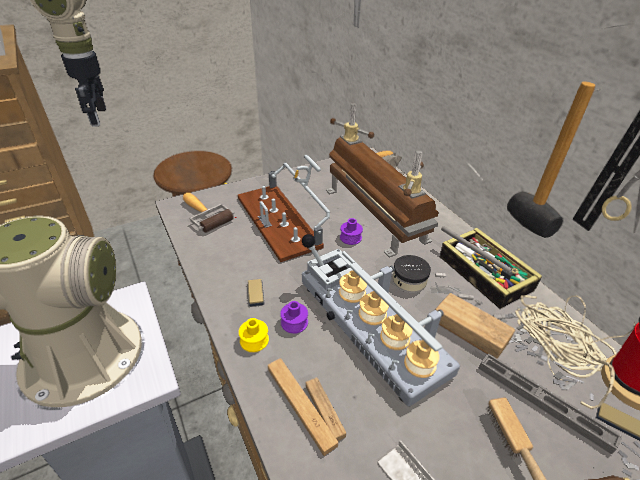

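View pics/side0.png

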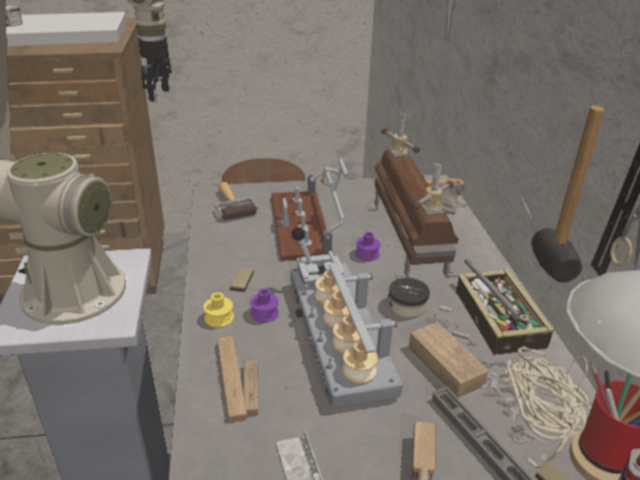

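Scene0 and side0 show four wooden spools on the winder, at scene pixels (351,287), (373,306), (397,330) and (421,357). The look-alikes are purple at (294,317) and (351,232) and yellow at (254,335). The lever knob is at (308,241), and the carrier at (280,225) has its keeper swung up. I'm choosing the four natural wood spools on the spindles.

Run:
```python
from h import *
d=load("scene0"); s=load("side0")
names={"hub1":(352,278),"hub2":(375,296),"hub3":(399,318),"hub4":(422,344),"knob":(308,241),"purpL":(294,308),"yellow":(254,325),"purpR":(351,224),"tin":(411,268)}
for k,v in names.items(): print(k,np.round(atdepth(d,[v])[0],3))
for k,v in {"hub1":(327,281),"hub2":(338,301),"hub3":(347,324),"hub4":(360,353),"knob":(298,234),"purpL":(264,296),"purpR":(368,239),"handle":(322,172)}.items(): print("side",k,np.round(atdepth(s,[v])[0],3))
uv,P=cloud(d)
# spools hub top
m=(P[:,2]>0.103)&(P[:,2]<0.110)&(P[:,0]>.3)&(P[:,0]<.8)&(P[:,1]>-.3)&(P[:,1]<.3); 
print(m.sum())
a=cv2.resize(cv2.imread("pics/scene0.png")[140:270,220:360],None,fx=4,fy=4,interpolation=cv2.INTER_CUBIC)
cv2.imwrite("pics/c1.png",a)
```

```text
hub1 [ 0.537 -0.147  0.105]
hub2 [ 0.558 -0.205  0.095]
hub3 [ 0.566 -0.278  0.1  ]
hub4 [ 0.568 -0.346  0.099]
knob [ 0.155 -0.698  0.774]
purpL [ 0.409 -0.13   0.058]
yellow [ 0.323 -0.118  0.038]
purpR [0.665 0.065 0.055]
tin [ 0.714 -0.132  0.045]
side hub1 [ 0.538 -0.15   0.094]
side hub2 [ 0.548 -0.222  0.099]
side hub3 [ 0.552 -0.294  0.103]
side hub4 [ 0.562 -0.367  0.101]
side knob [ 0.491 -0.038  0.137]
side purpL [ 0.412 -0.133  0.052]
side purpR [0.67  0.068 0.044]
side handle [0.601 0.362 0.078]
402
```

View pics/c1.png

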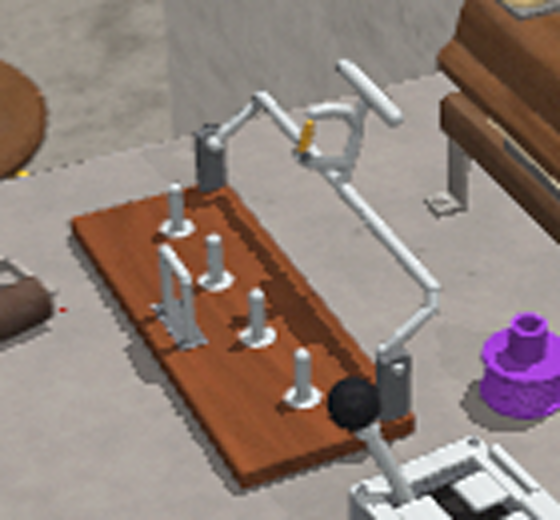

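The crop of the carrier shows four peg feet at about crop (178,228), (215,278), (257,332) and (303,397). The eye staple is at (180,295) and the keeper is up, with its handle at (370,92).

```bash
cat >> h.py <<'E'
def go(x,y,z,yaw=None):
    """shift in tool axes (cm) and turn to put TCP at x,y,z with tool y axis at world yaw (rad from +y, ccw)"""
    s=robot.state(); R=np.array(s["eef_rot"]); dlt=R.T@(np.array([x,y,z])-np.array(s["tool_pos"]))*100
    cur=np.arctan2(-R[0,1],R[1,1]); turn=0 if yaw is None else -(yaw-cur)
    print("row",np.round(dlt,2).tolist(),"turn",round(turn,3),"yaw now",round(cur,3),"rows",np.ceil(np.linalg.norm(dlt)/4.17))
E
python3 - <<'E'
from h import *
d=load("scene0")
f=[(178,228),(215,278),(257,332),(303,397)]
P=atz(d,[(220+x/4-.4,140+y/4-.4) for x,y in f],.018); print(np.round(P,3))
D=P[0]-P[3]; print("yaw",np.arctan2(-D[0],D[1]),np.linalg.norm(D))
go(.47,-.05,.38,.1)
E
```

```text
[[0.528 0.33  0.018]
 [0.528 0.261 0.018]
 [0.529 0.191 0.018]
 [0.528 0.115 0.018]]
yaw -0.0009830125667651336 0.21528539519565265
row [-46.41, -48.52, -7.62] turn -0.397 yaw now -0.297 rows 17.0
```

Emit:
step_arm --pt "-46.4 -48.5 -7.7 -0.4" --pt "-46.4 -48.5 -7.7 -0.4" --pt "-46.4 -48.5 -7.7 -0.4" --pt "-46.4 -48.5 -7.7 -0.4" --pt "-46.4 -48.5 -7.7 -0.4" --pt "-46.4 -48.5 -7.7 -0.4" --pt "-46.4 -48.5 -7.7 -0.4" --pt "-46.4 -48.5 -7.7 -0.4" --pt "-46.4 -48.5 -7.7 -0.4" --pt "-46.4 -48.5 -7.7 -0.4"

```text
clock: 0.98
tool_pos: [0.3524, 0.1827, 0.3511]
eef_rot: [[-0.995, -0.103, 0.0], [-0.103, 0.995, 0.0], [-0.0, 0.0, -1.0]]
contact_force: [-0.4, 0.7, -0.1]
width: 0.0852
```

Run:
```python
from h import *
snap("wrist","w1"); st(); go(.45,-.16,.38,.1)
```

```text
t 1.03 p [0.3563 0.177  0.3519] F [ 2.6 -2.3  1. ] w 0.0855
[[-0.995, -0.095, 0.004], [-0.095, 0.995, -0.004], [-0.003, -0.004, -1.0]] [ 0.26 -0.04 -0.26  1.36 -0.    0.17]
row [-6.14, -34.45, -2.65] turn -0.005 yaw now 0.095 rows 9.0
```

Emit:
step_arm --pt "-6.2 -35.1 -2.9 0" --pt "-6.2 -35.1 -2.9 0" --pt "-6.2 -35.1 -2.9 0" --pt "-6.2 -35.1 -2.9 0" --pt "-6.2 -35.1 -2.9 0" --pt "-6.2 -35.1 -2.9 0" --pt "-6.2 -35.1 -2.9 0" --pt "-6.2 -35.1 -2.9 0" --pt "-6.2 -35.1 -2.9 0" --pt "-6.2 -35.1 -2.9 0" --pt "-6.2 -35.1 -2.9 0"

```text
clock: 1.95
tool_pos: [0.4501, -0.1593, 0.3791]
eef_rot: [[-0.995, -0.1, -0.001], [-0.1, 0.995, 0.001], [0.001, 0.001, -1.0]]
contact_force: [-0.5, 0.5, 0.8]
width: 0.0858
```

Run:
```python
from h import *
st(); snap("wrist","w2")
```

```text
t 1.95 p [ 0.4501 -0.1593  0.3791] F [-0.5  0.5  0.8] w 0.0858
[[-0.995, -0.1, -0.001], [-0.1, 0.995, 0.001], [0.001, 0.001, -1.0]] [-0.51  0.11 -0.03  1.43  0.   -0.61]
```

View pics/w2.png

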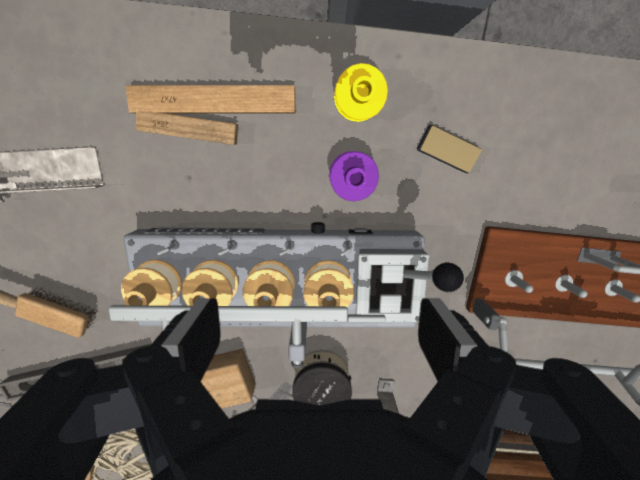

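View pics/w1.png

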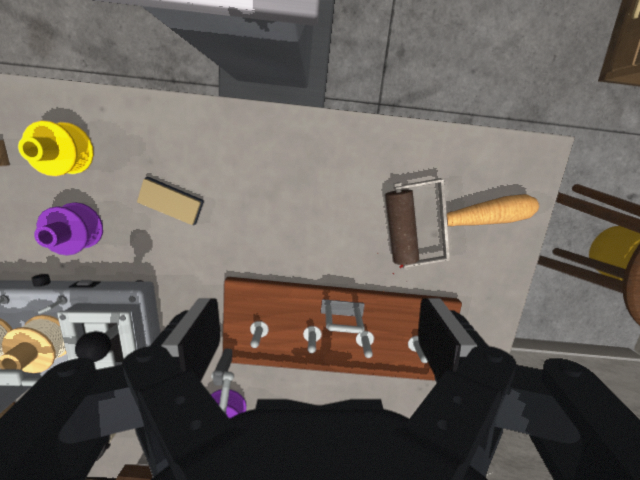

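w2 shows the winder with hubs at (138,293), (205,292), (268,298) and (328,295), the H plate around (391,288) and the knob at (447,277). w1 shows the carrier with peg feet at (260,330), (312,345), (366,340) and (415,345). I'll enlarge both to read pixels.

Run:
```python
from h import *
crop("w2","a",110,220,480,330,2.15); crop("w1","b",205,265,471,395,3)
a=cv2.imread("pics/a.png");b=cv2.imread("pics/b.png"); w=max(a.shape[1],b.shape[1])
pad=lambda m:cv2.copyMakeBorder(m,0,0,0,w-m.shape[1],cv2.BORDER_CONSTANT)
c=np.vstack([pad(a),pad(b)]); print(a.shape,b.shape,c.shape); cv2.imwrite("pics/c2.png",c[:600])
```

```text
(236, 796, 3) (390, 798, 3) (626, 798, 3)
```

View pics/c2.png

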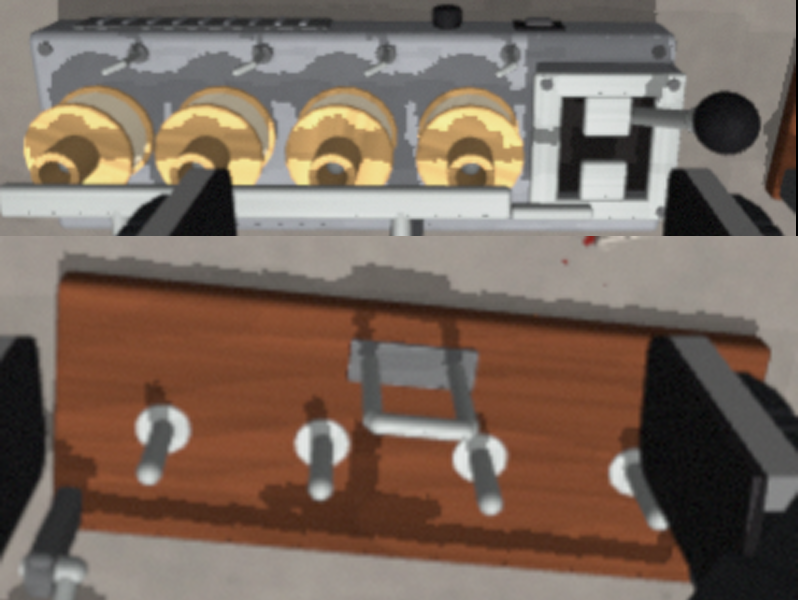

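```bash
cat >> h.py <<'E'
def fit(W,M):
    """2-D rigid fit: world = t + R(yaw) model"""
    W=np.array(W)[:,:2];M=np.array(M)[:,:2];wm,mm=W.mean(0),M.mean(0);A=M-mm;B=W-wm
    yaw=np.arctan2((A[:,0]*B[:,1]-A[:,1]*B[:,0]).sum(),(A*B).sum());c,s=np.cos(yaw),np.sin(yaw);R=np.array([[c,-s],[s,c]])
    t=wm-R@mm; return t,yaw,W-(t+M@R.T)
def tow(t,yaw,m):
    c,s=np.cos(yaw),np.sin(yaw); return np.array([t[0]+c*m[0]-s*m[1],t[1]+s*m[0]+c*m[1],m[2]])
E
python3 - <<'E'
from h import *
A=lambda L:[(110+(x+.5)/2.15-.5,220+(y+.5)/2.15-.5) for x,y in L]; B=lambda L:[(205+(x+.5)/3-.5,265+(y-236+.5)/3-.5) for x,y in L]
w2=load("w2");w1=load("w1")
hub=atz(w2,A([(58,170),(203,168),(335,172),(471,172)]),.107); print("hub",np.round(hub,4).tolist())
t,y,r=fit(hub,[(0,-.148),(0,-.076),(0,-.004),(0,.068)]); print("winder by hubs",t,y,np.round(r*1000,1).tolist())
cas=atz(w2,A([(34,36),(672,36)]),.045); pl=atz(w2,A([(533,73),(686,74)]),.072); print("casing",cas.round(4).tolist(),"plate",pl.round(4).tolist(), "knob@.137",atz(w2,A([(727,123)]),.137).round(4))
t,y,r=fit(cas,[(-.065,-.19),(-.065,.19)]); print("winder by casing",t,y,np.round(r*1000,1).tolist())
feet=atz(w1,B([(163,430),(322,443),(480,458),(632,472)]),.017); tip=atz(w1,B([(149,474),(320,491),(491,505),(657,522)]),.053)
M=[(0,-.108),(0,-.036),(0,.036),(0,.108)]
for q in (feet,tip): t,y,r=fit(q,M); print("carrier",t,y,np.round(r*1000,1).tolist())
cc=atz(w1,B([(62,273),(768,345)]),.016); t,y,r=fit(cc,[(-.067,-.158),(-.067,.158)]); print("carrier corners",t,y,np.round(r*1000,1).tolist())
print("eye",atz(w1,B([(420,427)]),.072))
# depth-cloud cross-checks
for n in ("scene0","side0"):
    d=load(n); uv,P=cloud(d)
    print(n,"table z",np.median(P[(abs(P[:,0]-.4)<.03)&(abs(P[:,1]-.0)<.03)][:,2]))
    for m in hub:
        k=(np.hypot(*(P[:,:2]-m[:2]).T)<.022)&(P[:,2]>.098)&(P[:,2]<.1095); print(" hubtop",k.sum(),P[k].mean(0).round(4) if k.any() else "", np.percentile(P[k][:,2],90) if k.any() else "")
E
```

```text
hub [[0.5615, -0.3517, 0.107], [0.5528, -0.2772, 0.107], [0.5482, -0.2095, 0.107], [0.5412, -0.1399, 0.107]]
winder by hubs [ 0.54722327 -0.20474393] 0.09302844806834243 [[0.6, 0.4], [-1.5, 3.2], [0.6, -0.8], [0.3, -2.8]]
casing [[0.5109, -0.3948, 0.045], [0.4741, -0.029, 0.045]] plate [[0.4958, -0.1098, 0.072], [0.4881, -0.0267, 0.072]] knob@.137 [[ 0.4906 -0.0277  0.137 ]]
winder by casing [ 0.55714031 -0.20534523] 0.10030660204448409 [[-0.6, 6.1], [0.6, -6.1]]
carrier [0.526384   0.22587737] 0.0018171305103147999 [[0.3, 1.0], [-0.4, 0.5], [-0.0, 0.4], [0.2, -1.8]]
carrier [0.5264336  0.22609932] -0.0033702488587964386 [[-0.1, 1.0], [0.4, 0.2], [-0.6, 0.0], [0.2, -1.2]]
carrier corners [0.52418976 0.2254132 ] -0.006332839781793452 [[0.0, 3.7], [-0.0, -3.7]]
eye [[0.48159557 0.22516933 0.072     ]]
scene0 table z -0.0007111746298691379
 hubtop 115 [ 0.5627 -0.3556  0.104 ] 0.10740315454080729
 hubtop 96 [ 0.556  -0.2845  0.1042] 0.10757184089565935
 hubtop 87 [ 0.5497 -0.2128  0.1037] 0.10724362837705137
 hubtop 80 [ 0.5435 -0.1414  0.1035] 0.1066974476328472
side0 table z -0.001790627445488857
 hubtop 92 [ 0.561  -0.358   0.1029] 0.1060948538479593
 hubtop 84 [ 0.5543 -0.286   0.1028] 0.10595315963563598
 hubtop 71 [ 0.5474 -0.2146  0.103 ] 0.10603246520352128
 hubtop 68 [ 0.5407 -0.1429  0.1028] 0.10607601879161624
```

The winder sits at about (0.548, -0.207) with yaw 0.094, and the carrier at (0.526, 0.226) with yaw about -0.003. The knob is at about (0.4906, -0.0275, 0.134). I'll go above the knob.

Run:
```python
from h import *
T=(.548,-.207);Y=.094
for L,F in((-.33,-.3),(-.33,0),(0,0),(.33,0),(.33,.2),(.33,.41)):
    print(L,F,tow(T,Y,(.135*np.sin(F),.145-.135*np.sin(L)*np.cos(F),.012+.135*np.cos(L)*np.cos(F)+.064)).round(4))
go(.4906,-.0275,.24,.094)
```

```text
-0.33 -0.3 [ 0.4907 -0.0248  0.198 ]
-0.33 0 [ 0.5303 -0.0191  0.2037]
0 0 [ 0.5344 -0.0626  0.211 ]
0.33 0 [ 0.5385 -0.1062  0.2037]
0.33 0.2 [ 0.5651 -0.1028  0.2012]
0.33 0.41 [ 0.5917 -0.0975  0.1931]
row [-5.41, 12.56, 13.94] turn 0.008 yaw now 0.102 rows 5.0
```

Emit:
step_arm --pt "-5.4 12.7 13.9 0" --pt "-5.4 12.7 13.9 0" --pt "-5.4 12.7 13.9 0" --pt "-5.4 12.7 13.9 0" --pt "-5.4 12.7 13.9 0" --pt "-5.4 12.7 13.9 0" --pt "-5.4 12.7 13.9 0" --gripper 0 --grip_force 20

```text
clock: 2.58
tool_pos: [0.4892, -0.0237, 0.2399]
eef_rot: [[-0.994, -0.108, -0.003], [-0.108, 0.994, 0.001], [0.003, 0.001, -1.0]]
contact_force: [0.2, -0.6, 1.2]
width: 0.0855
```

Run:
```python
from h import *
d=snap("wrist","w3"); st()
go(.4906,-.0275,.198,.094)
print(proj(d,[.4906,-.0275,.134]))
```

```text
t 2.63 p [ 0.4901 -0.0249  0.2412] F [ 0.4 -0.5 -0.2] w 0.0852
[[-0.994, -0.106, -0.001], [-0.106, 0.994, -0.0], [0.001, -0.0, -1.0]] [-0.21  0.18 -0.28  1.11 -0.   -0.32]
row [-0.03, -0.26, 4.32] turn 0.012 yaw now 0.106 rows 2.0
[[313.73839293 281.71402498]]
```

View pics/w3.png

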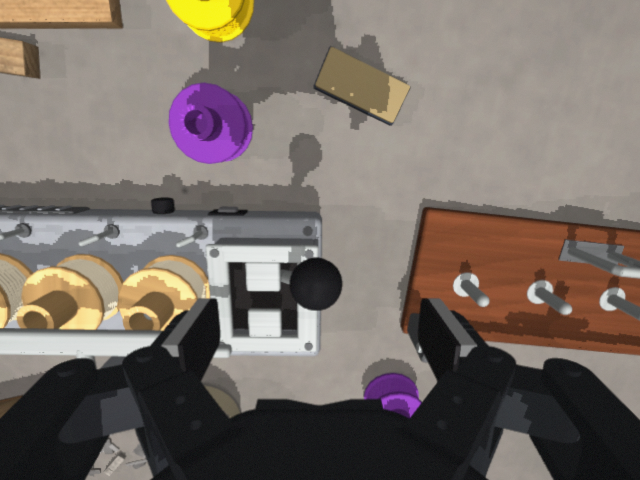

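w3 shows the knob at (316,284), 2–3 px from where I predicted it. I'll triangulate it with w2, then descend.

```bash
cat >> h.py <<'E'
def tri(*obs):
    A=np.zeros((3,3));b=np.zeros(3)
    for d,uv in obs:
        o,r=rays(d,[uv]); r=r[0]/np.linalg.norm(r[0]); K=np.eye(3)-np.outer(r,r); A+=K;b+=K@o
    p=np.linalg.solve(A,b); return p,[round(1000*np.linalg.norm(np.cross(p-o,r/np.linalg.norm(r))),1) for o,r in ((rays(d,[uv])[0],rays(d,[uv])[1][0]) for d,uv in obs)]
E
python3 - <<'E'
from h import *
w2=load("w2");w3=load("w3");s=load("side0")
print(tri((w2,(447.9,277)),(w3,(316.5,284)),(s,(298,234))), tri((w2,(447.9,277)),(w3,(316.5,284))))
print(atz(w3,[(316.5,284)],.134))
print("plate",atz(w3,[(206,246),(319,246),(229,262),(299,262),(229,336),(299,336)],.072).round(4).tolist())
E
```

```text
(array([ 0.49319266, -0.02518227,  0.12953102]), [np.float64(0.8), np.float64(0.7), np.float64(0.7)]) (array([ 0.49217987, -0.02579091,  0.13293212]), [np.float64(0.1), np.float64(0.1)])
[[ 0.49180262 -0.02582212  0.134     ]]
plate [[0.497, -0.1071, 0.072], [0.4881, -0.0247, 0.072], [0.5076, -0.0899, 0.072], [0.502, -0.0382, 0.072], [0.57, -0.0878, 0.072], [0.5639, -0.0325, 0.072]]
```

Emit:
step_arm --pt "0 -0.2 2.1 0.012" --pt "0 -0.2 4.2 0.012" --pt "0 -0.2 4.2 0.012"

```text
clock: 2.88
tool_pos: [0.4896, -0.0286, 0.1974]
eef_rot: [[-0.996, -0.09, -0.003], [-0.09, 0.996, 0.0], [0.002, 0.001, -1.0]]
contact_force: [-2.2, -0.1, -0.8]
width: 0.0854
```

Emit:
step_arm --pt "-0.2 0.2 0 0" --pt "-0.2 0.2 0 0" --pt "-0.2 0.2 0 0" --pt "-0.2 0.2 0 0" --pt "-0.2 0.2 0 0" --pt "-0.2 0.2 0 0" --pt "-0.2 0.2 0 0" --pt "-0.2 0.2 0 0" --pt "-0.2 0.2 0 0" --pt "-0.2 0.2 0 0" --gripper 0.75 --grip_force 20

```text
clock: 3.72
tool_pos: [0.493, -0.0259, 0.1999]
eef_rot: [[-0.996, -0.091, 0.001], [-0.091, 0.996, 0.0], [-0.001, 0.0, -1.0]]
contact_force: [-0.5, 1.9, 6.3]
width: 0.0287
```

Run:
```python
from h import *
st(); go(.5320,-.0195,.2035,.094)
```

```text
t 3.72 p [ 0.493  -0.0259  0.1999] F [-0.5  1.9  6.3] w 0.0287
[[-0.996, -0.091, 0.001], [-0.091, 0.996, 0.0], [-0.001, 0.0, -1.0]] [-0.22  0.22 -0.35  1.01  0.   -0.31]
row [-3.94, 0.28, -0.35] turn -0.003 yaw now 0.091 rows 1.0
```

Emit:
step_arm --pt "-0.8 0.05 -0.2 0" --pt "-1.6 0.1 -0.4 0" --pt "-2.4 0.15 -0.5 0" --pt "-3.2 0.2 -0.55 0" --pt "-3.9 0.2 -0.55 0" --pt "-3.9 0.2 -0.55 0" --pt "-3.9 0.2 -0.55 0"

```text
clock: 4.3
tool_pos: [0.5328, -0.0202, 0.2052]
eef_rot: [[-0.996, -0.092, 0.003], [-0.092, 0.996, 0.001], [-0.003, 0.0, -1.0]]
contact_force: [0.4, 2.7, 5.5]
width: 0.0282
```

Run:
```python
from h import *
s=st(); p=np.array(s["tool_pos"])[:2]-(.5475,-.207); c,n=np.cos(.094),np.sin(.094); print("winder",p@[c,n],p@[-n,c])
d=snap("wrist","w4"); crop("w4","w4c",180,180,460,390,2.8)
```

```text
t 4.3 p [ 0.5328 -0.0202  0.2052] F [0.4 2.7 5.5] w 0.0282
[[-0.996, -0.092, 0.003], [-0.092, 0.996, 0.001], [-0.003, 0.0, -1.0]] [-0.19  0.28 -0.24  1.04  0.   -0.28]
winder 0.0028972812568749153 0.18736367299830745
```

View pics/w4c.png

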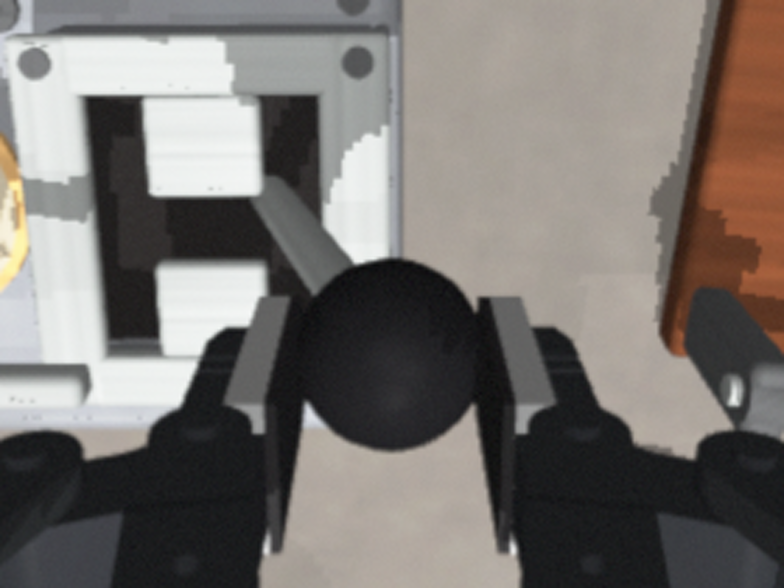

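w4 shows the knob held between the pads at px (319,307), and the shaft entering the cross slot. I'll compute its offset from neutral.

Run:
```python
from h import *
d=load("w4"); f=lambda x,y:(180+x/2.8,180+y/2.8); c,n=np.cos(.094),np.sin(.094)
def W(p,t=(.548,-.207)): q=np.array(p)[:2]-t; return np.round([q@[c,n],q@[-n,c]],4)
k=atz(d,[f(391,355)],.1395)[0]; print("knob",k.round(4),W(k))
for u,z in (((205,195),.072),((212,262),.072),((82,95),.072),((322,95),.072),((106,355),.072),((105,345),.05),((300,228),.1)): print(u,W(atz(d,[f(*u)],z)[0]))
```

```text
knob [ 0.5293 -0.0213  0.1395] [-0.0012  0.1866]
(205, 195) [-0.0062  0.1451]
(212, 262) [0.0099 0.1458]
(82, 95) [-0.029   0.1196]
(322, 95) [-0.0289  0.1718]
(106, 355) [0.0334 0.1195]
(105, 345) [0.0418 0.1122]
(300, 228) [-0.0083  0.169 ]
```

Emit:
step_arm --pt "-0.2 0 0 0" --pt "-0.2 0 0 0" --pt "-0.2 -1.5 -0.4 0" --pt "-0.2 -3.0 -0.65 0" --pt "-0.2 -4.4 -0.7 0" --pt "-0.2 -5.8 -0.65 0" --pt "-0.2 -7.3 -0.4 0" --pt "-0.2 -8.6 0 0" --pt "-0.2 -8.6 0 0" --pt "-0.2 -8.6 0 0"

```text
clock: 5.18
tool_pos: [0.5416, -0.1074, 0.2043]
eef_rot: [[-0.996, -0.089, 0.001], [-0.089, 0.996, -0.0], [-0.001, -0.0, -1.0]]
contact_force: [0.6, 3.2, 4.0]
width: 0.0286
```

Run:
```python
from h import *
s=st(); p=np.array(s["tool_pos"])[:2]-(.548,-.207); c,n=np.cos(.094),np.sin(.094); print("winder",p@[c,n],p@[-n,c])
d=snap("wrist","w5"); crop("w5","w5c",180,180,460,390,2.8)
```

```text
t 5.18 p [ 0.5416 -0.1074  0.2043] F [0.6 3.2 4. ] w 0.0286
[[-0.996, -0.089, 0.001], [-0.089, 0.996, -0.0], [-0.001, -0.0, -1.0]] [-0.34  0.32 -0.2   1.06 -0.   -0.43]
winder 0.002962489322823755 0.0998097077804626
```

View pics/w5c.png

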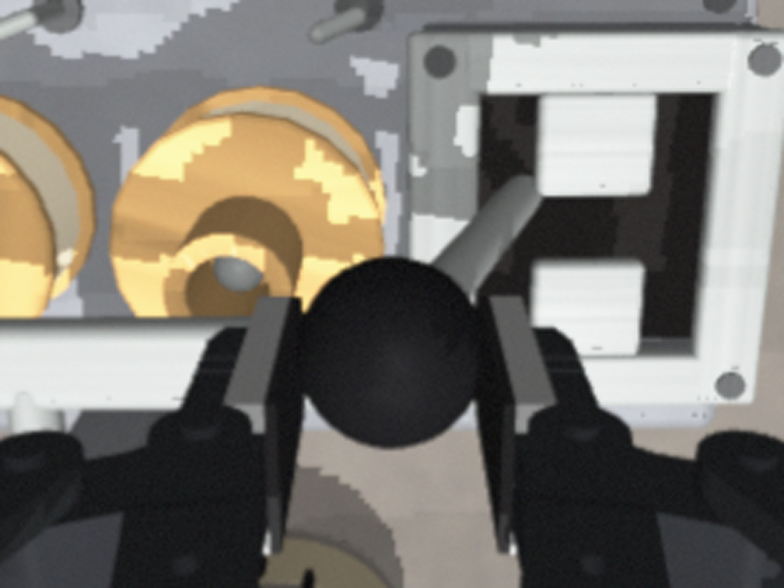

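w5 shows the lever has crossed to the right-hand slot, with the knob at px (319,306). Next I'll push it to the far end.

Emit:
step_arm --pt "-0.7 0 0 0" --pt "-1.4 0 0.05 0" --pt "-2.1 0.05 0.15 0" --pt "-2.8 0.1 0.25 0" --pt "-3.5 0.15 0.4 0" --pt "-4.2 0.2 0.6 0" --pt "-4.9 0.3 0.75 0" --pt "-5.5 0.3 0.95 0" --pt "-5.5 0.3 0.95 0" --pt "-5.5 0.3 0.95 0" --grip_force 35

```text
clock: 6.07
tool_pos: [0.596, -0.0983, 0.1945]
eef_rot: [[-0.996, -0.091, 0.0], [-0.091, 0.996, -0.0], [-0.0, -0.0, -1.0]]
contact_force: [0.7, 1.1, 3.5]
width: 0.0278
```

Run:
```python
from h import *
s=st(); p=np.array(s["tool_pos"])[:2]-(.548,-.207); c,n=np.cos(.094),np.sin(.094); print("winder",p@[c,n],p@[-n,c])
d=snap("wrist","w6");f=snap("scene","s6")
uv=proj(f,[.591,-.098,.129])[0]; print(uv, proj(d,[.591,-.098,.129]))
```

```text
t 6.07 p [ 0.596  -0.0983  0.1945] F [0.7 1.1 3.5] w 0.0278
[[-0.996, -0.091, 0.0], [-0.091, 0.996, -0.0], [-0.0, -0.0, -1.0]] [-0.3   0.42 -0.07  1.08 -0.   -0.39]
winder 0.058038331788200025 0.1037232032073602
[362.25935516 248.05289805] [[323.30353605 304.37087917]]
```

View pics/w6.png

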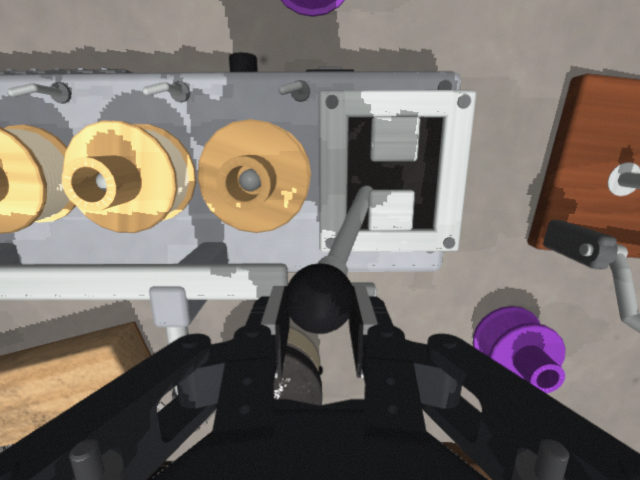

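w6 shows the bar pushed back clear of the spools and the knob at (320,298), which puts fore at about 0.39. I'll push 3 mm more, release and rise.

Emit:
step_arm --pt "-0.3 0 0.1 0" --pt "-0.3 0 0.1 0" --pt "-0.3 0 0.1 0"

```text
clock: 6.42
tool_pos: [0.5984, -0.0978, 0.1937]
eef_rot: [[-0.996, -0.091, -0.001], [-0.091, 0.996, -0.0], [0.001, 0.0, -1.0]]
contact_force: [-1.2, 0.8, 3.2]
width: 0.0275
```

Emit:
step_arm --pt "0 0 0 0" --pt "0 0 0 0" --pt "0 0 -0.2 0" --pt "0 0 -0.5 0" --pt "0 0 -4 0" --pt "0 0 -8 0" --pt "0 0 -12 0" --pt "0 0 -12 0" --gripper 0.35

```text
clock: 7.08
tool_pos: [0.6012, -0.0984, 0.3231]
eef_rot: [[-0.996, -0.091, 0.013], [-0.091, 0.996, -0.004], [-0.013, -0.005, -1.0]]
contact_force: [0.3, 0.5, 2.1]
width: 0.0557
```

Run:
```python
from h import *
s=st(); d=snap("wrist","w7")
t=(.548,-.207);Y=.094
for y in (-.148,-.076,-.004,.068): p=tow(t,Y,(0,y,.107)); print(p.round(4),proj(d,p).round(1))
K=tow(t,Y,(.055,.105,.1287)); print(proj(d,K))
```

```text
t 7.08 p [ 0.6012 -0.0984  0.3231] F [0.3 0.5 2.1] w 0.0557
[[-0.996, -0.091, 0.013], [-0.091, 0.996, -0.004], [-0.013, -0.005, -1.0]] [-0.29  0.37  0.17  1.36  0.   -0.39]
[ 0.5619 -0.3543  0.107 ] [[ 16.8 154. ]]
[ 0.5551 -0.2827  0.107 ] [[103.  153.4]]
[ 0.5484 -0.211   0.107 ] [[190.3 153. ]]
[ 0.5416 -0.1393  0.107 ] [[278.4 152.6]]
[[323.91339883 224.61445239]]
```

View pics/w7.png

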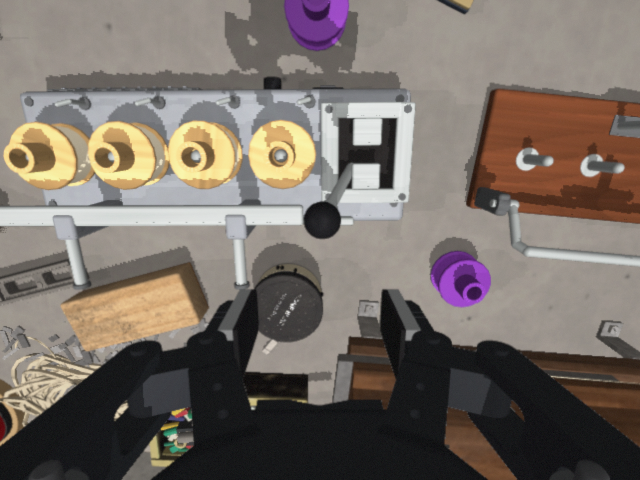

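w7 shows the lever staying at the far end (knob at (322,221)) and the bar clear. Hub tops are at about (18,157), (105,157), (193,157) and (281,157). I'll refine the hub positions.

Run:
```python
from h import *
w7=load("w7");w6=load("w6");w3=load("w3");w5=load("w5")
P=atz(w7,[(18,157),(105,157),(193,157),(281,157)],.107);print(P.round(4)); t,y,r=fit(P,[(0,-.148),(0,-.076),(0,-.004),(0,.068)]); print(t,y,r.round(4).tolist())
print("w6",atz(w6,[(249,179),(95,182)],.107).round(4).tolist())
print("w5",atz(w5,[(180+232/2.8,180+285/2.8)],.107).round(4), "w3 hub1/2",atz(w3,[(144,318),(36,318)],.107).round(4).tolist())
print(tri((w7,(281,157)),(w6,(249,179)),(w3,(144,318))))
n=0
for k in ("w6","w7"):
    d=load(k); uv,Q=cloud(d)
    for c in P:
        m=(np.hypot(*(Q[:,:2]-c[:2]).T)<.018)&(Q[:,2]>.1035)&(Q[:,2]<.1125)
        if m.sum()>30: q=Q[m]; print(k,m.sum(),((q.max(0)+q.min(0))/2).round(4),np.median(q[:,2]).round(4),np.ptp(q[:,:2],axis=0).round(4))
go(.5425,-.1385,.215,.094)
```

```text
[[ 0.5643 -0.3538  0.107 ]
 [ 0.5579 -0.2813  0.107 ]
 [ 0.5514 -0.2088  0.107 ]
 [ 0.5449 -0.137   0.107 ]]
[ 0.55104071 -0.20537011] 0.08931532025898141 [[0.0, -0.001], [0.0001, -0.0002], [-0.0, 0.0005], [-0.0001, 0.0007]]
w6 [[0.5423, -0.1365, 0.107], [0.55, -0.2072, 0.107]]
w5 [[ 0.5422 -0.1383  0.107 ]] w3 hub1/2 [[0.5401, -0.1366, 0.107], [0.5481, -0.2089, 0.107]]
(array([ 0.54372722, -0.13808116,  0.10181339]), [np.float64(1.6), np.float64(1.0), np.float64(1.2)])
w6 1522 [ 0.5515 -0.2112  0.1056] 0.1056 [0.0248 0.0266]
w6 1387 [ 0.5448 -0.1397  0.1056] 0.1058 [0.0252 0.0251]
w7 510 [ 0.565  -0.3547  0.1056] 0.1058 [0.0239 0.0263]
w7 496 [ 0.5582 -0.2828  0.1056] 0.1057 [0.0246 0.0257]
w7 454 [ 0.5514 -0.2113  0.1058] 0.1057 [0.0249 0.0246]
w7 435 [ 0.5446 -0.1397  0.1058] 0.1058 [0.0244 0.0248]
row [6.26, -3.43, 10.42] turn -0.003 yaw now 0.091 rows 4.0
```

Emit:
step_arm --pt "6.0 -3.6 5 0" --pt "6.0 -3.6 10 0" --pt "6.0 -3.6 10 0" --pt "6.0 -3.6 10 0" --pt "6.0 -3.6 10 0"

```text
clock: 7.55
tool_pos: [0.5389, -0.1383, 0.2103]
eef_rot: [[-0.996, -0.089, -0.008], [-0.09, 0.996, 0.004], [0.008, 0.004, -1.0]]
contact_force: [0.9, 0.7, 1.2]
width: 0.0553
```

Run:
```python
from h import *
st();go(.5447,-.1397,.160,.091)
```

```text
t 7.55 p [ 0.5389 -0.1383  0.2103] F [0.9 0.7 1.2] w 0.0553
[[-0.996, -0.089, -0.008], [-0.09, 0.996, 0.004], [0.008, 0.004, -1.0]] [-0.4   0.33 -0.17  1.08  0.   -0.49]
row [-0.61, -0.21, 5.03] turn -0.001 yaw now 0.09 rows 2.0
```

Emit:
step_arm --pt "-0.3 0 2.5 0" --pt "-0.3 0 2.5 0" --pt "-0.3 0 2.5 0" --pt "-0.3 0 2.5 0"

```text
clock: 7.88
tool_pos: [0.5468, -0.1389, 0.1908]
eef_rot: [[-0.996, -0.092, 0.003], [-0.092, 0.996, -0.001], [-0.003, -0.001, -1.0]]
contact_force: [0.5, -0.5, -1.2]
width: 0.0553
```

Run:
```python
from h import *
st();go(.5447,-.1397,.160,.091)
```

```text
t 7.88 p [ 0.5468 -0.1389  0.1908] F [ 0.5 -0.5 -1.2] w 0.0553
[[-0.996, -0.092, 0.003], [-0.092, 0.996, -0.001], [-0.003, -0.001, -1.0]] [-0.39  0.35 -0.19  1.03  0.   -0.48]
row [0.22, -0.06, 3.07] turn 0.001 yaw now 0.092 rows 1.0
```

Emit:
step_arm --pt "0.2 -0.05 1.5 0" --pt "0.2 -0.05 3.1 0" --pt "0.2 -0.05 3.1 0" --pt "0.2 -0.05 3.1 0" --pt "0.2 -0.05 3.1 0" --pt "0.2 -0.05 3.1 0"

```text
clock: 8.38
tool_pos: [0.5443, -0.1397, 0.1594]
eef_rot: [[-0.996, -0.091, 0.002], [-0.091, 0.996, -0.001], [-0.002, -0.001, -1.0]]
contact_force: [0.1, -0.1, 0.9]
width: 0.0558
```

Run:
```python
from h import *
st();go(.5447,-.1397,.160,.091)
d=snap("wrist","w8"); uv,Q=cloud(d); m=(np.hypot(*(Q[:,:2]-(.5447,-.1397)).T)<.018)&(Q[:,2]>.1035)&(Q[:,2]<.1125)
q=Q[m];print(m.sum(),((q.max(0)+q.min(0))/2).round(4),np.ptp(q[:,:2],axis=0).round(4))
```

```text
t 8.38 p [ 0.5443 -0.1397  0.1594] F [ 0.1 -0.1  0.9] w 0.0558
[[-0.996, -0.091, 0.002], [-0.091, 0.996, -0.001], [-0.002, -0.001, -1.0]] [-0.39  0.37 -0.24  0.96  0.   -0.49]
row [-0.04, -0.0, -0.05] turn 0.0 yaw now 0.091 rows 1.0
1719 [ 0.5446 -0.1397  0.1055] [0.0255 0.0249]
```

Well centred and touching nothing, so I'll grip and lift.

Emit:
step_arm --pt "0 0 0 0" --pt "0 0 0 0" --pt "0 0 0 0" --pt "0 0 0 0" --pt "0 0 0 0" --pt "0 0 0 0" --gripper 0.85 --grip_force 45

```text
clock: 8.93
tool_pos: [0.5435, -0.1393, 0.1584]
eef_rot: [[-0.996, -0.091, 0.001], [-0.091, 0.996, 0.0], [-0.001, 0.0, -1.0]]
contact_force: [-0.2, 1.7, 6.4]
width: 0.0238
```

Emit:
step_arm --pt "0 0 -1 0" --pt "0 0 -2.5 0" --pt "0 0 -4.5 0" --pt "0 0 -7 0" --pt "0 0 -9.5 0" --pt "0 0 -12 0" --pt "0 0 -12 0" --pt "0 0 -12 0"

```text
clock: 9.6
tool_pos: [0.5438, -0.1399, 0.279]
eef_rot: [[-0.996, -0.091, 0.002], [-0.091, 0.996, -0.001], [-0.002, -0.001, -1.0]]
contact_force: [0.1, 0.2, -3.8]
width: 0.0239
```

```bash
cat >> h.py <<'E'
def held(d,s):
    """hub top centre in tool frame from wrist depth, and flange edge"""
    uv,Q=cloud(d); R=np.array(s["eef_rot"]); q=(Q-np.array(s["tool_pos"]))@R
    m=(np.hypot(q[:,0],q[:,1])<.020)&(q[:,2]>.040)&(q[:,2]<.060)
    z=np.median(q[m][:,2]); k=m&(abs(q[:,2]-z)<.003); h=q[k]
    print("hub px",k.sum(),"tool ctr",((h.max(0)+h.min(0))/2).round(4),"z",z.round(4),"span",np.ptp(h,axis=0).round(4))
E
python3 - <<'E'
from h import *
s=st(); d=snap("wrist","w9"); held(d,s)
for f in ("w8",):pass
E
```

```text
t 9.6 p [ 0.5438 -0.1399  0.279 ] F [ 0.1  0.2 -3.8] w 0.0239
[[-0.996, -0.091, 0.002], [-0.091, 0.996, -0.001], [-0.002, -0.001, -1.0]] [-0.39  0.29 -0.04  1.23 -0.   -0.49]
hub px 2086 tool ctr [-0.0006 -0.0001  0.0527] z 0.0527 span [0.0267 0.0318 0.006 ]
```

Run:
```python
from h import *
go(.585,.226,.34,0)
```

```text
row [-7.5, 36.02, -6.26] turn 0.091 yaw now 0.091 rows 9.0
```

Emit:
step_arm --pt "-7.5 36 -6.2 0.091" --pt "-7.5 36 -6.2 0.091" --pt "-7.5 36 -6.2 0.091" --pt "-7.5 36 -6.2 0.091" --pt "-7.5 36 -6.2 0.091" --pt "-7.5 36 -6.2 0.091" --pt "-7.5 36 -6.2 0.091" --pt "-7.5 36 -6.2 0.091" --pt "-7.5 36 -6.2 0.091" --pt "-7.5 36 -6.2 0.091" --pt "-7.5 36 -6.2 0.091" --pt "-7.5 36 -6.2 0.091"

```text
clock: 10.65
tool_pos: [0.5845, 0.2258, 0.3375]
eef_rot: [[-1.0, -0.001, -0.004], [-0.001, 1.0, -0.001], [0.004, -0.001, -1.0]]
contact_force: [0.9, -0.3, -3.4]
width: 0.0237
```

```bash
cat >> h.py <<'E'
def pegs(d,t0,yaw0,nmin=15):
    """peg tip centres from wrist depth, then fit carrier pose"""
    uv,Q=cloud(d); W=[];M=[]
    for y in (.108,.036,-.036,-.108):
        c=tow(t0,yaw0,(0,y,0))
        m=(np.hypot(*(Q[:,:2]-c[:2]).T)<.025)&(Q[:,2]>.046)&(Q[:,2]<.060)
        if m.sum()<nmin: print("peg",y,"not seen",m.sum()); continue
        q=Q[m]; b=((q.max(0)+q.min(0))/2); print("peg",y,m.sum(),b[:2].round(4),np.ptp(q,axis=0).round(4)); W.append(b);M.append((0,y))
    if len(W)>1:
        t,yw,r=fit(W,M); print("carrier",t.round(4),round(yw,4),(r*1000).round(1).tolist()); return t,yw
E
python3 - <<'E'
from h import *
s=st(); d=snap("wrist","w10"); held(d,s); t,y=pegs(d,(.5264,.226),-.003)
P=tow(t,y,(0,-.108,0)); print(P.round(4)); print(proj(d,tow(t,y,(0,-.108,.055))))
E
```

```text
t 10.65 p [0.5845 0.2258 0.3375] F [ 0.9 -0.3 -3.4] w 0.0237
[[-1.0, -0.001, -0.004], [-0.001, 1.0, -0.001], [0.004, -0.001, -1.0]] [ 0.24  0.42  0.28  1.44 -0.    0.24]
hub px 2077 tool ctr [-0.0008 -0.0001  0.0527] z 0.0527 span [0.0272 0.0319 0.006 ]
peg 0.108 93 [0.5272 0.334 ] [0.0092 0.0105 0.0089]
peg 0.036 85 [0.5273 0.2617] [0.0091 0.0094 0.0088]
peg -0.036 82 [0.5273 0.1901] [0.009  0.0103 0.0072]
peg -0.108 91 [0.5274 0.118 ] [0.0092 0.0102 0.0086]
carrier [0.5273 0.226 ] 0.001 [[-0.0, 0.1], [0.0, -0.3], [-0.0, 0.2], [0.0, 0.1]]
[0.5274 0.118  0.    ]
[[214.40031282 160.73456607]]
```

Emit:
step_arm --pt "2 -3.6 2 0" --pt "4 -7.2 4 0" --pt "5.8 -10.8 8 0" --pt "5.8 -10.8 12.5 0" --pt "5.8 -10.8 12.5 0" --pt "5.8 -10.8 12.5 0" --pt "5.8 -10.8 12.5 0"

```text
clock: 11.28
tool_pos: [0.526, 0.1162, 0.214]
eef_rot: [[-1.0, 0.003, -0.003], [0.003, 1.0, -0.0], [0.003, -0.0, -1.0]]
contact_force: [0.3, 0.2, -2.2]
width: 0.0237
```

Run:
```python
from h import *
s=st(); go(.5265,.118,.127,0.0)
d=snap("wrist","w11"); held(d,s)
```

```text
t 11.28 p [0.526  0.1162 0.214 ] F [ 0.3  0.2 -2.2] w 0.0237
[[-1.0, 0.003, -0.003], [0.003, 1.0, -0.0], [0.003, -0.0, -1.0]] [ 0.07  0.29 -0.21  1.07  0.    0.07]
row [-0.07, 0.18, 8.7] turn -0.003 yaw now -0.003 rows 3.0
hub px 2076 tool ctr [-0.0009 -0.0001  0.0527] z 0.0527 span [0.0274 0.0322 0.006 ]
```

Emit:
step_arm --pt "0 0.1 2 0" --pt "0 0.1 4.0 0" --pt "0 0.1 4.0 0" --pt "0 0.1 4.0 0" --pt "0 0.1 4.0 0"

```text
clock: 11.75
tool_pos: [0.5285, 0.1192, 0.1769]
eef_rot: [[-1.0, -0.001, 0.003], [-0.001, 1.0, 0.0], [-0.003, 0.0, -1.0]]
contact_force: [-0.2, -0.4, -1.9]
width: 0.0235
```

Run:
```python
from h import *
s=st(); go(.5265,.118,.127,0.0)
```

```text
t 11.75 p [0.5285 0.1192 0.1769] F [-0.2 -0.4 -1.9] w 0.0235
[[-1.0, -0.001, 0.003], [-0.001, 1.0, 0.0], [-0.003, 0.0, -1.0]] [ 0.07  0.32 -0.27  0.98  0.    0.07]
row [0.22, -0.12, 4.99] turn 0.001 yaw now 0.001 rows 2.0
```

Emit:
step_arm --pt "0.15 -0.1 0 0" --pt "0.15 -0.1 0 0" --pt "0.15 -0.1 0.8 0" --pt "0.15 -0.1 1.6 0" --pt "0.15 -0.1 2.4 0" --pt "0.15 -0.1 3.2 0" --pt "0.15 -0.1 4.0 0" --pt "0.15 -0.1 4.7 0" --pt "0.15 -0.1 5.0 0" --pt "0.15 -0.1 5.0 0" --pt "0.15 -0.1 5.0 0"

```text
clock: 12.67
tool_pos: [0.5254, 0.1181, 0.1255]
eef_rot: [[-1.0, -0.0, 0.0], [-0.0, 1.0, 0.0], [-0.0, 0.0, -1.0]]
contact_force: [-3.4, 0.4, 7.5]
width: 0.0239
```

Run:
```python
from h import *
s=st(); d=snap("wrist","w12"); held(d,s)
```

```text
t 12.67 p [0.5254 0.1181 0.1255] F [-3.4  0.4  7.5] w 0.0239
[[-1.0, -0.0, 0.0], [-0.0, 1.0, 0.0], [-0.0, 0.0, -1.0]] [ 0.07  0.37 -0.34  0.86  0.    0.07]
hub px 2078 tool ctr [-0.0007 -0.0002  0.0527] z 0.0527 span [0.0271 0.0323 0.006 ]
```

Seated (underside about z 0.015). I'll release, rise and return for spool 2.

Emit:
step_arm --pt "0 0 0 0" --pt "0 0 0 0" --pt "0 0 0 0" --pt "0 0 0 0" --pt "0 0 -1.5 0" --pt "0 0 -4 0" --pt "0 0 -8 0" --pt "0 0 -12 0" --pt "0 0 -14.5 0" --pt "0 0 -14.5 0" --gripper 0.35

```text
clock: 13.55
tool_pos: [0.5285, 0.1181, 0.2762]
eef_rot: [[-1.0, -0.0, 0.011], [-0.0, 1.0, 0.001], [-0.011, 0.001, -1.0]]
contact_force: [0.2, -0.0, 0.4]
width: 0.0555
```

Emit:
step_arm --pt "-2.6 -32.9 0 -0.091" --pt "-2.6 -32.9 0 -0.091" --pt "-2.6 -32.9 0 -0.091" --pt "-2.6 -32.9 0 -0.091" --pt "-2.6 -32.9 0 -0.091" --pt "-2.6 -32.9 0 -0.091" --pt "-2.6 -32.9 0 -0.091" --pt "-2.6 -32.9 0 -0.091" --pt "-2.6 -32.9 0 -0.091" --pt "-2.6 -32.9 0 -0.091" --pt "-2.6 -32.9 0 -0.091"

```text
clock: 14.47
tool_pos: [0.5513, -0.2111, 0.2688]
eef_rot: [[-0.996, -0.09, -0.001], [-0.09, 0.996, 0.001], [0.001, 0.001, -1.0]]
contact_force: [0.0, -0.2, 0.2]
width: 0.0555
```

```bash
cat >> h.py <<'E'
def hubs(d,C,zt):
    uv,Q=cloud(d)
    for c in C:
        m=(np.hypot(Q[:,0]-c[0],Q[:,1]-c[1])<.020)&(abs(Q[:,2]-zt)<.004); 
        if m.sum()<40: print("hub",c,"none",m.sum()); continue
        q=Q[m]; print("hub",np.round(c[:2],4),m.sum(),((q.max(0)+q.min(0))/2).round(4),"z",np.median(q[:,2]).round(4),np.ptp(q[:,:2],axis=0).round(4))
SP=[(.5447,-.1397),(.5514,-.2112),(.5582,-.2828),(.565,-.3547)]
E
python3 - <<'E'
from h import *
s=st(); d=snap("wrist","w13"); hubs(d,SP,.106); go(.5514,-.2112,.159,.091)
hubs(d,[(.527,.118)],.073)
E
```

```text
t 14.47 p [ 0.5513 -0.2111  0.2688] F [ 0.  -0.2  0.2] w 0.0555
[[-0.996, -0.09, -0.001], [-0.09, 0.996, 0.001], [0.001, 0.001, -1.0]] [-0.5   0.36  0.02  1.24  0.   -0.59]
hub (0.5447, -0.1397) none 0
hub [ 0.5514 -0.2112] 584 [ 0.5515 -0.2113  0.1047] z 0.1057 [0.0249 0.0246]
hub [ 0.5582 -0.2828] 627 [ 0.5585 -0.2829  0.1049] z 0.1057 [0.0251 0.0247]
hub [ 0.565  -0.3547] 681 [ 0.5652 -0.3543  0.105 ] z 0.1056 [0.0248 0.0258]
row [-0.0, -0.1, 11.01] turn 0.001 yaw now 0.092 rows 3.0
hub (0.527, 0.118) none 0
```

Emit:
step_arm --pt "0 0 3.5 0" --pt "0 0 7 0" --pt "0 0 9.5 0" --pt "0 0 10.5 0" --pt "0 0 11 0" --pt "0 0 11 0" --pt "0 0 11 0" --pt "0 0 11 0"

```text
clock: 15.18
tool_pos: [0.5529, -0.2113, 0.1618]
eef_rot: [[-0.996, -0.092, 0.003], [-0.092, 0.996, -0.001], [-0.003, -0.002, -1.0]]
contact_force: [-0.3, 0.2, 0.6]
width: 0.0555
```

Emit:
step_arm --pt "0 0 0 0" --pt "0 0 0 0" --pt "0 0 0 0" --pt "0 0 0 0" --pt "0 0 0 0" --pt "0 0 0 0" --gripper 0.85

```text
clock: 15.68
tool_pos: [0.5523, -0.2113, 0.161]
eef_rot: [[-0.996, -0.091, 0.002], [-0.091, 0.996, -0.0], [-0.002, -0.001, -1.0]]
contact_force: [-0.1, 2.4, 6.7]
width: 0.0235
```

Emit:
step_arm --pt "0 0 -1 0" --pt "0 0 -2.5 0" --pt "0 0 -4.5 0" --pt "0 0 -7 0" --pt "0 0 -9.5 0" --pt "0 0 -12 0" --pt "0 0 -12 0" --pt "0 0 -12 0"

```text
clock: 16.35
tool_pos: [0.5523, -0.2116, 0.2814]
eef_rot: [[-0.996, -0.091, 0.003], [-0.091, 0.996, -0.002], [-0.003, -0.002, -1.0]]
contact_force: [-0.2, 0.6, -2.0]
width: 0.0232
```

Run:
```python
from h import *
s=st(); d=snap("wrist","w14"); held(d,s); go(.585,.226,.34,0)
```

```text
t 16.35 p [ 0.5523 -0.2116  0.2814] F [-0.2  0.6 -2. ] w 0.0232
[[-0.996, -0.091, 0.003], [-0.091, 0.996, -0.002], [-0.003, -0.002, -1.0]] [-0.5   0.35  0.04  1.26 -0.   -0.59]
hub px 1956 tool ctr [0.0008 0.0013 0.055 ] z 0.055 span [0.0259 0.034  0.006 ]
row [-7.3, 43.23, -6.03] turn 0.091 yaw now 0.091 rows 11.0
```

Emit:
step_arm --pt "-7.3 43.2 -6 0.091" --pt "-7.3 43.2 -6 0.091" --pt "-7.3 43.2 -6 0.091" --pt "-7.3 43.2 -6 0.091" --pt "-7.3 43.2 -6 0.091" --pt "-7.3 43.2 -6 0.091" --pt "-7.3 43.2 -6 0.091" --pt "-7.3 43.2 -6 0.091" --pt "-7.3 43.2 -6 0.091" --pt "-7.3 43.2 -6 0.091" --pt "-7.3 43.2 -6 0.091" --pt "-7.3 43.2 -6 0.091"

```text
clock: 17.4
tool_pos: [0.5843, 0.2308, 0.3379]
eef_rot: [[-1.0, -0.006, -0.003], [-0.006, 1.0, 0.001], [0.003, 0.001, -1.0]]
contact_force: [-0.1, -0.3, -1.7]
width: 0.0233
```

Run:
```python
from h import *
s=st(); d=snap("wrist","w15"); held(d,s); t,y=pegs(d,(.5273,.226),.001); hubs(d,[tow(t,y,(0,-.108,0))],.073)
P=tow(t,y,(0,-.036,0)); print(P); go(P[0]+.0008,P[1],.21,y)
```

```text
t 17.4 p [0.5843 0.2308 0.3379] F [-0.1 -0.3 -1.7] w 0.0233
[[-1.0, -0.006, -0.003], [-0.006, 1.0, 0.001], [0.003, 0.001, -1.0]] [0.25 0.42 0.28 1.44 0.   0.24]
hub px 1948 tool ctr [0.0008 0.0011 0.055 ] z 0.055 span [0.0256 0.0346 0.006 ]
peg 0.108 93 [0.5273 0.3336] [0.0101 0.0099 0.0091]
peg 0.036 84 [0.5274 0.262 ] [0.0091 0.0094 0.0063]
peg -0.036 87 [0.5273 0.1901] [0.01   0.0094 0.009 ]
peg -0.108 1417 [0.5277 0.1181] [0.0493 0.0497 0.0137]
carrier [0.5274 0.2259] 0.0014 [[0.1, -0.4], [-0.0, 0.0], [-0.1, 0.2], [0.1, 0.2]]
hub [0.5276 0.1179] 346 [0.5264 0.1173 0.072 ] z 0.0726 [0.0235 0.0243]
[0.52746992 0.18994516 0.        ]
row [5.58, -3.81, 12.78] turn 0.003 yaw now 0.005 rows 4.0
```

Emit:
step_arm --pt "2 -1.3 3 0" --pt "4 -2.6 6 0" --pt "5.6 -3.8 10 0" --pt "5.6 -3.8 13 0" --pt "5.6 -3.8 14.5 0" --pt "5.6 -3.8 15.5 0" --pt "5.6 -3.8 15.8 0" --pt "5.6 -3.8 15.8 0" --pt "5.6 -3.8 15.8 0"

```text
clock: 18.2
tool_pos: [0.5299, 0.1875, 0.1827]
eef_rot: [[-1.0, 0.0, 0.001], [0.0, 1.0, 0.0], [-0.001, 0.0, -1.0]]
contact_force: [-0.2, 0.8, -2.3]
width: 0.0233
```

Run:
```python
from h import *
s=st(); go(.5282,.190,.129,0.001)
```

```text
t 18.2 p [0.5299 0.1875 0.1827] F [-0.2  0.8 -2.3] w 0.0233
[[-1.0, 0.0, 0.001], [0.0, 1.0, 0.0], [-0.001, 0.0, -1.0]] [ 0.2   0.35 -0.2   1.01 -0.    0.2 ]
row [0.18, 0.25, 5.37] turn -0.001 yaw now -0.0 rows 2.0
```

Emit:
step_arm --pt "0.17 0.25 0 0" --pt "0.17 0.25 0 0" --pt "0.17 0.25 0.8 0" --pt "0.17 0.25 1.6 0" --pt "0.17 0.25 2.4 0" --pt "0.17 0.25 3.2 0" --pt "0.17 0.25 4.0 0" --pt "0.17 0.25 4.8 0" --pt "0.17 0.25 5.4 0" --pt "0.17 0.25 5.4 0" --pt "0.17 0.25 5.4 0"

```text
clock: 19.12
tool_pos: [0.5273, 0.1903, 0.1275]
eef_rot: [[-1.0, -0.0, -0.0], [-0.0, 1.0, 0.0], [0.0, 0.0, -1.0]]
contact_force: [-0.0, 0.4, -1.7]
width: 0.0229
```

Run:
```python
from h import *
s=st(); d=snap("wrist","w16"); held(d,s)
```

```text
t 19.12 p [0.5273 0.1903 0.1275] F [-0.   0.4 -1.7] w 0.0229
[[-1.0, -0.0, -0.0], [-0.0, 1.0, 0.0], [0.0, 0.0, -1.0]] [ 0.2   0.4  -0.28  0.89  0.    0.2 ]
hub px 1971 tool ctr [0.0006 0.0012 0.0546] z 0.0546 span [0.026  0.0341 0.006 ]
```

Emit:
step_arm --pt "0 0 0.1 0" --pt "0 0 0.1 0" --pt "0 0 0.1 0" --pt "0 0 0 0" --pt "0 0 -1.5 0" --pt "0 0 -4 0" --pt "0 0 -8 0" --pt "0 0 -12 0" --pt "0 0 -14.3 0" --pt "0 0 -14.3 0" --gripper 0.35

```text
clock: 20.0
tool_pos: [0.53, 0.1908, 0.2775]
eef_rot: [[-1.0, -0.0, 0.011], [-0.0, 1.0, 0.002], [-0.011, 0.002, -1.0]]
contact_force: [0.7, 0.6, -0.4]
width: 0.0555
```

Emit:
step_arm --pt "-3.1 -47.3 0 -0.091" --pt "-3.1 -47.3 0 -0.091" --pt "-3.1 -47.3 0 -0.091" --pt "-3.1 -47.3 0 -0.091" --pt "-3.1 -47.3 0 -0.091" --pt "-3.1 -47.3 0 -0.091" --pt "-3.1 -47.3 0 -0.091" --pt "-3.1 -47.3 0 -0.091" --pt "-3.1 -47.3 0 -0.091" --pt "-3.1 -47.3 0 -0.091" --pt "-3.1 -47.3 0 -0.091" --pt "-3.1 -47.3 0 -0.091"

```text
clock: 21.0
tool_pos: [0.5582, -0.2882, 0.2697]
eef_rot: [[-0.996, -0.087, 0.0], [-0.087, 0.996, -0.002], [0.0, -0.002, -1.0]]
contact_force: [0.5, -0.3, -0.6]
width: 0.0555
```

Emit:
step_arm --pt "0 0 0 0" --pt "0 0 0 0" --pt "0 0 0 0"

```text
clock: 21.25
tool_pos: [0.5582, -0.2816, 0.2703]
eef_rot: [[-0.996, -0.092, -0.001], [-0.092, 0.996, 0.001], [0.001, 0.002, -1.0]]
contact_force: [-0.1, 0.4, 0.1]
width: 0.0555
```

Run:
```python
from h import *
s=st(); d=snap("wrist","w17"); hubs(d,SP,.106); go(.5583,-.2828,.159,.091)
```

```text
t 21.25 p [ 0.5582 -0.2816  0.2703] F [-0.1  0.4  0.1] w 0.0555
[[-0.996, -0.092, -0.001], [-0.092, 0.996, 0.001], [0.001, 0.002, -1.0]] [-0.6   0.42  0.12  1.27  0.   -0.69]
hub (0.5447, -0.1397) none 0
hub (0.5514, -0.2112) none 0
hub [ 0.5582 -0.2828] 572 [ 0.5582 -0.2831  0.1047] z 0.1056 [0.0247 0.0247]
hub [ 0.565  -0.3547] 620 [ 0.5654 -0.3545  0.1048] z 0.1056 [0.0256 0.0248]
row [0.02, -0.17, 11.16] turn 0.002 yaw now 0.093 rows 3.0
```

Emit:
step_arm --pt "0 -0.1 3.5 0" --pt "0 -0.1 7 0" --pt "0 -0.1 9.5 0" --pt "0 -0.1 10.7 0" --pt "0 -0.1 11.2 0" --pt "0 -0.1 11.2 0" --pt "0 -0.1 11.2 0" --pt "0 -0.1 11.2 0"

```text
clock: 21.97
tool_pos: [0.5596, -0.2836, 0.1606]
eef_rot: [[-0.996, -0.092, 0.002], [-0.092, 0.996, -0.001], [-0.002, -0.002, -1.0]]
contact_force: [0.8, -0.9, -0.3]
width: 0.0555
```

Emit:
step_arm --pt "0 0 0 0" --pt "0 0 0 0" --pt "0 0 0 0" --pt "0 0 0 0" --pt "0 0 0 0" --pt "0 0 0 0" --gripper 0.85

```text
clock: 22.47
tool_pos: [0.5591, -0.2839, 0.1599]
eef_rot: [[-0.996, -0.091, 0.002], [-0.091, 0.996, -0.001], [-0.002, -0.001, -1.0]]
contact_force: [-0.4, 1.2, 5.6]
width: 0.0228
```

Emit:
step_arm --pt "0 0 -1 0" --pt "0 0 -2.5 0" --pt "0 0 -4.5 0" --pt "0 0 -7 0" --pt "0 0 -9.5 0" --pt "0 0 -12 0" --pt "0 0 -12 0" --pt "0 0 -12 0"

```text
clock: 23.13
tool_pos: [0.5591, -0.2843, 0.2802]
eef_rot: [[-0.996, -0.091, 0.002], [-0.091, 0.996, -0.002], [-0.002, -0.002, -1.0]]
contact_force: [0.1, -0.4, -2.9]
width: 0.0231
```

Run:
```python
from h import *
s=st(); d=snap("wrist","w18"); held(d,s); go(.585,.226,.34,0)
```

```text
t 23.13 p [ 0.5591 -0.2843  0.2802] F [ 0.1 -0.4 -2.9] w 0.0231
[[-0.996, -0.091, 0.002], [-0.091, 0.996, -0.002], [-0.002, -0.002, -1.0]] [-0.6   0.42  0.14  1.29 -0.   -0.69]
hub px 2000 tool ctr [0.0009 0.001  0.0538] z 0.0538 span [0.0259 0.0344 0.006 ]
row [-7.28, 50.53, -6.16] turn 0.091 yaw now 0.091 rows 13.0
```

Emit:
step_arm --pt "-7.3 50.5 -6.2 0.091" --pt "-7.3 50.5 -6.2 0.091" --pt "-7.3 50.5 -6.2 0.091" --pt "-7.3 50.5 -6.2 0.091" --pt "-7.3 50.5 -6.2 0.091" --pt "-7.3 50.5 -6.2 0.091" --pt "-7.3 50.5 -6.2 0.091" --pt "-7.3 50.5 -6.2 0.091" --pt "-7.3 50.5 -6.2 0.091" --pt "-7.3 50.5 -6.2 0.091" --pt "-7.3 50.5 -6.2 0.091" --pt "-7.3 50.5 -6.2 0.091"

```text
clock: 24.18
tool_pos: [0.5835, 0.2137, 0.3369]
eef_rot: [[-1.0, -0.0, -0.004], [-0.0, 1.0, -0.001], [0.004, -0.001, -1.0]]
contact_force: [1.3, -0.7, -1.7]
width: 0.0224
```

Run:
```python
from h import *
s=st(); go(.585,.226,.34,0)
```

```text
t 24.18 p [0.5835 0.2137 0.3369] F [ 1.3 -0.7 -1.7] w 0.0224
[[-1.0, -0.0, -0.004], [-0.0, 1.0, -0.001], [0.004, -0.001, -1.0]] [ 0.22  0.41  0.26  1.43 -0.    0.22]
row [-0.15, 1.23, -0.31] turn 0.0 yaw now 0.0 rows 1.0
```

Close enough to view; I'll let it settle and measure.

Emit:
step_arm --pt "0 0 0 0" --pt "0 0 0 0" --pt "0 0 0 0"

```text
clock: 24.43
tool_pos: [0.5839, 0.2118, 0.337]
eef_rot: [[-1.0, -0.001, -0.004], [-0.001, 1.0, -0.001], [0.004, -0.001, -1.0]]
contact_force: [1.6, -0.4, -1.5]
width: 0.0234
```

Run:
```python
from h import *
s=st(); d=snap("wrist","w19"); held(d,s); t,y=pegs(d,(.5273,.226),.001); hubs(d,[tow(t,y,(0,-.108,0)),tow(t,y,(0,-.036,0))],.073)
P=tow(t,y,(0,.036,0)); print(P); go(P[0]+.0009,P[1],.18,y)
```

```text
t 24.43 p [0.5839 0.2118 0.337 ] F [ 1.6 -0.4 -1.5] w 0.0234
[[-1.0, -0.001, -0.004], [-0.001, 1.0, -0.001], [0.004, -0.001, -1.0]] [ 0.22  0.4   0.26  1.43 -0.    0.22]
hub px 1993 tool ctr [0.0007 0.0011 0.0538] z 0.0538 span [0.0259 0.0346 0.006 ]
peg 0.108 95 [0.527  0.3337] [0.0099 0.0093 0.0087]
peg 0.036 86 [0.5272 0.262 ] [0.0099 0.0095 0.0089]
peg -0.036 1550 [0.5273 0.1899] [0.0492 0.0488 0.0127]
peg -0.108 1435 [0.5274 0.118 ] [0.0493 0.0494 0.0135]
carrier [0.5272 0.2259] 0.0018 [[-0.0, -0.2], [0.0, 0.1], [0.0, 0.0], [-0.0, 0.1]]
hub [0.5274 0.1179] 350 [0.5265 0.117  0.0719] z 0.0727 [0.0245 0.0249]
hub [0.5273 0.1899] 312 [0.5264 0.1886 0.0719] z 0.0728 [0.0244 0.0242]
[0.52715072 0.26192679 0.        ]
row [5.56, 5.11, 15.75] turn -0.002 yaw now -0.0 rows 5.0
```

Emit:
step_arm --pt "2 1.8 3 0" --pt "4 3.6 6 0" --pt "5.5 5.1 10 0" --pt "5.5 5.1 13 0" --pt "5.5 5.1 14.5 0" --pt "5.5 5.1 15.4 0" --pt "5.5 5.1 15.6 0" --pt "5.5 5.1 15.6 0" --pt "5.5 5.1 15.6 0"

```text
clock: 25.23
tool_pos: [0.5308, 0.2623, 0.1846]
eef_rot: [[-1.0, 0.001, 0.002], [0.001, 1.0, 0.001], [-0.002, 0.001, -1.0]]
contact_force: [0.1, 0.7, -2.6]
width: 0.023
```

Run:
```python
from h import *
s=st(); go(.528,.262,.1275,0.001)
```

```text
t 25.23 p [0.5308 0.2623 0.1846] F [ 0.1  0.7 -2.6] w 0.023
[[-1.0, 0.001, 0.002], [0.001, 1.0, 0.001], [-0.002, 0.001, -1.0]] [ 0.32  0.4  -0.12  1.04  0.    0.32]
row [0.3, -0.03, 5.71] turn -0.002 yaw now -0.001 rows 2.0
```

Emit:
step_arm --pt "0.23 0 0 0" --pt "0.23 0 0 0" --pt "0.23 0 0.8 0" --pt "0.23 0 1.6 0" --pt "0.23 0 2.4 0" --pt "0.23 0 3.2 0" --pt "0.23 0 4.0 0" --pt "0.23 0 4.8 0" --pt "0.23 0 5.6 0" --pt "0.23 0 5.6 0" --pt "0.23 0 5.6 0"

```text
clock: 26.15
tool_pos: [0.5271, 0.2629, 0.1265]
eef_rot: [[-1.0, -0.0, -0.001], [-0.0, 1.0, -0.0], [0.001, -0.0, -1.0]]
contact_force: [0.0, 0.1, -1.8]
width: 0.0234
```

Run:
```python
from h import *
s=st(); d=snap("wrist","w20"); held(d,s)
```

```text
t 26.15 p [0.5271 0.2629 0.1265] F [ 0.   0.1 -1.8] w 0.0234
[[-1.0, -0.0, -0.001], [-0.0, 1.0, -0.0], [0.001, -0.0, -1.0]] [ 0.33  0.45 -0.21  0.92 -0.    0.33]
hub px 2034 tool ctr [0.0005 0.0009 0.0534] z 0.0533 span [0.0259 0.0346 0.0059]
```

Next I'll release it, rise, and head for spool 4 at (0.5652, -0.3546).

Emit:
step_arm --pt "0 0 0.1 0" --pt "0 0 0.1 0" --pt "0 0 0.1 0" --pt "0 0 0 0" --pt "0 0 -1.5 0" --pt "0 0 -4 0" --pt "0 0 -8 0" --pt "0 0 -12 0" --pt "0 0 -14.4 0" --pt "0 0 -14.4 0" --gripper 0.35

```text
clock: 27.03
tool_pos: [0.5298, 0.2637, 0.2784]
eef_rot: [[-1.0, -0.0, 0.011], [-0.0, 1.0, 0.004], [-0.011, 0.004, -1.0]]
contact_force: [1.5, 0.2, 0.3]
width: 0.0558
```

Emit:
step_arm --pt "-3.8 -61.7 0 -0.091" --pt "-3.8 -61.7 0 -0.091" --pt "-3.8 -61.7 0 -0.091" --pt "-3.8 -61.7 0 -0.091" --pt "-3.8 -61.7 0 -0.091" --pt "-3.8 -61.7 0 -0.091" --pt "-3.8 -61.7 0 -0.091" --pt "-3.8 -61.7 0 -0.091" --pt "-3.8 -61.7 0 -0.091" --pt "-3.8 -61.7 0 -0.091" --pt "-3.8 -61.7 0 -0.091" --pt "-3.8 -61.7 0 -0.091"

```text
clock: 28.03
tool_pos: [0.5576, -0.2383, 0.2708]
eef_rot: [[-0.996, -0.091, -0.0], [-0.091, 0.996, 0.0], [0.0, 0.0, -1.0]]
contact_force: [1.4, 0.7, 0.5]
width: 0.0557
```

Run:
```python
from h import *
s=st(); go(.5652,-.3546,.27,.091)
```

```text
t 28.03 p [ 0.5576 -0.2383  0.2708] F [1.4 0.7 0.5] w 0.0557
[[-0.996, -0.091, -0.0], [-0.091, 0.996, 0.0], [0.0, 0.0, -1.0]] [-0.54  0.39  0.07  1.25  0.   -0.63]
row [0.3, -11.65, 0.07] turn -0.0 yaw now 0.091 rows 3.0
```

Emit:
step_arm --pt "0.3 -4 0 0" --pt "0.3 -8 0 0" --pt "0.3 -11.5 0 0" --pt "0.3 -11.5 0 0" --pt "0.3 -11.5 0 0" --pt "0.3 -11.5 0 0"

```text
clock: 28.53
tool_pos: [0.5651, -0.3507, 0.2703]
eef_rot: [[-0.996, -0.091, -0.001], [-0.091, 0.996, 0.002], [0.001, 0.002, -1.0]]
contact_force: [-0.1, 0.1, 0.4]
width: 0.0555
```

Run:
```python
from h import *
s=st(); d=snap("wrist","w21"); hubs(d,SP,.106); go(.5652,-.3546,.159,.091)
```

```text
t 28.53 p [ 0.5651 -0.3507  0.2703] F [-0.1  0.1  0.4] w 0.0555
[[-0.996, -0.091, -0.001], [-0.091, 0.996, 0.002], [0.001, 0.002, -1.0]] [-0.68  0.5   0.25  1.32  0.   -0.77]
hub (0.5447, -0.1397) none 0
hub (0.5514, -0.2112) none 0
hub (0.5582, -0.2828) none 0
hub [ 0.565  -0.3547] 577 [ 0.5653 -0.3547  0.1053] z 0.1057 [0.0251 0.0245]
row [0.05, -0.48, 11.17] turn 0.001 yaw now 0.092 rows 3.0
```

Emit:
step_arm --pt "0.05 -0.35 3.5 0" --pt "0.05 -0.35 7 0" --pt "0.05 -0.35 9.5 0" --pt "0.05 -0.35 10.7 0" --pt "0.05 -0.35 11.2 0" --pt "0.05 -0.35 11.2 0" --pt "0.05 -0.35 11.2 0" --pt "0.05 -0.35 11.2 0"

```text
clock: 29.25
tool_pos: [0.5664, -0.3544, 0.1611]
eef_rot: [[-0.996, -0.092, 0.002], [-0.092, 0.996, -0.002], [-0.002, -0.002, -1.0]]
contact_force: [0.1, 0.4, -0.2]
width: 0.0553
```

Emit:
step_arm --pt "0 0 0 0" --pt "0 0 0 0" --pt "0 0 0 0" --pt "0 0 0 0" --pt "0 0 0 0" --pt "0 0 0 0" --gripper 0.85

```text
clock: 29.75
tool_pos: [0.5659, -0.3546, 0.1604]
eef_rot: [[-0.996, -0.091, 0.002], [-0.091, 0.996, -0.001], [-0.002, -0.001, -1.0]]
contact_force: [-0.4, 1.2, 5.7]
width: 0.0234
```

Emit:
step_arm --pt "0 0 -1 0" --pt "0 0 -2.5 0" --pt "0 0 -4.5 0" --pt "0 0 -7 0" --pt "0 0 -9.5 0" --pt "0 0 -12 0" --pt "0 0 -12 0" --pt "0 0 -12 0"

```text
clock: 30.42
tool_pos: [0.5659, -0.3551, 0.2809]
eef_rot: [[-0.996, -0.091, 0.003], [-0.091, 0.996, -0.002], [-0.002, -0.002, -1.0]]
contact_force: [-0.5, -0.4, -1.9]
width: 0.0239
```

Run:
```python
from h import *
s=st(); d=snap("wrist","w22"); held(d,s); go(.585,.226,.34,0)
```

```text
t 30.42 p [ 0.5659 -0.3551  0.2809] F [-0.5 -0.4 -1.9] w 0.0239
[[-0.996, -0.091, 0.003], [-0.091, 0.996, -0.002], [-0.002, -0.002, -1.0]] [-0.68  0.5   0.28  1.34 -0.   -0.77]
hub px 1996 tool ctr [ 0.0009 -0.      0.0545] z 0.0545 span [0.0259 0.0322 0.006 ]
row [-7.24, 57.64, -6.11] turn 0.091 yaw now 0.091 rows 15.0
```

Emit:
step_arm --pt "-7.2 57.6 -6.1 0.091" --pt "-7.2 57.6 -6.1 0.091" --pt "-7.2 57.6 -6.1 0.091" --pt "-7.2 57.6 -6.1 0.091" --pt "-7.2 57.6 -6.1 0.091" --pt "-7.2 57.6 -6.1 0.091" --pt "-7.2 57.6 -6.1 0.091" --pt "-7.2 57.6 -6.1 0.091" --pt "-7.2 57.6 -6.1 0.091" --pt "-7.2 57.6 -6.1 0.091" --pt "-7.2 57.6 -6.1 0.091" --pt "-7.2 57.6 -6.1 0.091"

```text
clock: 31.47
tool_pos: [0.5808, 0.1444, 0.3295]
eef_rot: [[-1.0, -0.0, -0.004], [-0.0, 1.0, -0.0], [0.004, -0.0, -1.0]]
contact_force: [0.9, -0.1, -1.5]
width: 0.0235
```

Emit:
step_arm --pt "0 4 0 0" --pt "0 8 0 0" --pt "0 8 0 0" --pt "0 8 0 0" --pt "0 8 0 0"

```text
clock: 31.88
tool_pos: [0.5812, 0.2224, 0.3294]
eef_rot: [[-1.0, -0.001, -0.003], [-0.001, 1.0, -0.001], [0.003, -0.001, -1.0]]
contact_force: [0.9, 0.1, -2.3]
width: 0.0238
```

Run:
```python
from h import *
s=st(); d=snap("wrist","w23"); held(d,s); t,y=pegs(d,(.5273,.226),.001); hubs(d,[tow(t,y,(0,v,0)) for v in (-.108,-.036,.036)],.073)
P=tow(t,y,(0,.108,0)); print(P); go(P[0]+.0009,P[1],.18,y)
```

```text
t 31.88 p [0.5812 0.2224 0.3294] F [ 0.9  0.1 -2.3] w 0.0238
[[-1.0, -0.001, -0.003], [-0.001, 1.0, -0.001], [0.003, -0.001, -1.0]] [ 0.24  0.41  0.24  1.41 -0.    0.24]
hub px 1989 tool ctr [0.0006 0.0013 0.0544] z 0.0544 span [0.026  0.0343 0.006 ]
peg 0.108 98 [0.5271 0.3336] [0.0099 0.01   0.0084]
peg 0.036 1575 [0.5273 0.2623] [0.0486 0.0488 0.0134]
peg -0.036 1597 [0.5274 0.1899] [0.0485 0.0497 0.0139]
peg -0.108 1477 [0.5274 0.1181] [0.0485 0.0496 0.0131]
carrier [0.5273 0.226 ] 0.0014 [[-0.0, -0.4], [0.1, 0.3], [0.0, -0.1], [-0.0, 0.1]]
hub [0.5274 0.118 ] 356 [0.5264 0.1175 0.0718] z 0.0726 [0.0242 0.0242]
hub [0.5273 0.19  ] 333 [0.5267 0.1888 0.0718] z 0.0728 [0.0248 0.0247]
hub [0.5272 0.262 ] 335 [0.5266 0.2614 0.072 ] z 0.0728 [0.0248 0.0248]
[0.52714599 0.33397248 0.        ]
row [5.31, 11.25, 15.0] turn -0.002 yaw now -0.0 rows 5.0
```

Emit:
step_arm --pt "1.8 3.8 2 0" --pt "3.5 7.5 4 0" --pt "5.2 11.2 8 0" --pt "5.2 11.2 11.5 0" --pt "5.2 11.2 13.5 0" --pt "5.2 11.2 14.8 0" --pt "5.2 11.2 14.8 0" --pt "5.2 11.2 14.8 0" --pt "5.2 11.2 14.8 0"

```text
clock: 32.68
tool_pos: [0.5312, 0.3335, 0.1849]
eef_rot: [[-1.0, 0.002, 0.002], [0.002, 1.0, 0.001], [-0.002, 0.001, -1.0]]
contact_force: [0.5, -0.3, -1.5]
width: 0.024
```

Run:
```python
from h import *
s=st(); go(.528,.334,.1285,0.001)
```

```text
t 32.68 p [0.5312 0.3335 0.1849] F [ 0.5 -0.3 -1.5] w 0.024
[[-1.0, 0.002, 0.002], [0.002, 1.0, 0.001], [-0.002, 0.001, -1.0]] [ 0.43  0.47 -0.02  1.08 -0.    0.43]
row [0.33, 0.04, 5.64] turn -0.003 yaw now -0.002 rows 2.0
```

Emit:
step_arm --pt "0.25 0 0 0" --pt "0.25 0 0 0" --pt "0.25 0 0.8 0" --pt "0.25 0 1.6 0" --pt "0.25 0 2.4 0" --pt "0.25 0 3.2 0" --pt "0.25 0 4.0 0" --pt "0.25 0 4.8 0" --pt "0.25 0 5.6 0" --pt "0.25 0 5.6 0" --pt "0.25 0 5.6 0"

```text
clock: 33.6
tool_pos: [0.5273, 0.3346, 0.1269]
eef_rot: [[-1.0, -0.0, -0.0], [-0.0, 1.0, -0.0], [0.0, -0.0, -1.0]]
contact_force: [-0.5, 0.3, -1.3]
width: 0.0236
```

Run:
```python
from h import *
s=st(); d=snap("wrist","w24"); held(d,s)
```

```text
t 33.6 p [0.5273 0.3346 0.1269] F [-0.5  0.3 -1.3] w 0.0236
[[-1.0, -0.0, -0.0], [-0.0, 1.0, -0.0], [0.0, -0.0, -1.0]] [ 0.44  0.51 -0.11  0.96 -0.    0.44]
hub px 2011 tool ctr [ 0.0006 -0.0002  0.0541] z 0.0541 span [0.0257 0.0319 0.006 ]
```

Spool 4 is about 1 mm above its seat. I'll release and rise, then look at the keeper.

Emit:
step_arm --pt "0 0 0.1 0" --pt "0 0 0.1 0" --pt "0 0 0.1 0" --pt "0 0 0 0" --pt "0 0 -1.5 0" --pt "0 0 -4 0" --pt "0 0 -8 0" --pt "0 0 -12 0" --pt "0 0 -16 0" --pt "0 0 -20 0" --pt "0 0 -20 0" --pt "0 0 -20 0" --gripper 0.35

```text
clock: 34.65
tool_pos: [0.5286, 0.335, 0.3313]
eef_rot: [[-1.0, -0.0, 0.007], [-0.0, 1.0, 0.003], [-0.007, 0.003, -1.0]]
contact_force: [-0.4, 0.4, -0.7]
width: 0.0553
```

Emit:
step_arm --pt "-1 -3.6 0 0" --pt "-2 -7.2 0 0" --pt "-3 -10.8 0 0" --pt "-3 -10.8 0 0" --pt "-3 -10.8 0 0" --pt "-3 -10.8 0 0" --pt "-3 -10.8 0 0"

```text
clock: 35.23
tool_pos: [0.5569, 0.2273, 0.3266]
eef_rot: [[-1.0, -0.001, -0.001], [-0.001, 1.0, 0.0], [0.001, 0.0, -1.0]]
contact_force: [0.2, 0.7, 0.8]
width: 0.0556
```

Run:
```python
from h import *
s=st(); d=snap("wrist","w25"); t,y=pegs(d,(.5273,.226),.001); hubs(d,[tow(t,y,(0,v,0)) for v in (-.108,-.036,.036,.108)],.073)
f=snap("scene","s25"); g=snap("side","d25")
for n,dd in (("scene",f),("side",g)):
    uv,Q=cloud(dd); q=(Q-[.5273,.226,0]); 
    m=(abs(q[:,1])<.045)&(q[:,0]>.03)&(q[:,0]<.3)&(q[:,2]>.1)&(q[:,2]<.2)
    print(n,m.sum()); k=q[m]; 
    for lo in np.arange(.05,.3,.02):
        b=k[(k[:,0]>=lo)&(k[:,0]<lo+.02)]
        if len(b): print(round(lo,2),len(b),b.min(0).round(3),b.max(0).round(3))
# obstacles near the push-in place
uv,Q=cloud(f); m=(Q[:,0]>.66)&(Q[:,0]<.80)&(Q[:,1]>.13)&(Q[:,1]<.33)&(Q[:,2]>.06); print("obst",m.sum(),Q[m].min(0),Q[m].max(0)) if m.any() else print("free")
crop("s25","s25c",225,130,385,250,5)
```

```text
t 35.23 p [0.5569 0.2273 0.3266] F [0.2 0.7 0.8] w 0.0556
[[-1.0, -0.001, -0.001], [-0.001, 1.0, 0.0], [0.001, 0.0, -1.0]] [0.25 0.36 0.17 1.38 0.   0.25]
peg 0.108 1384 [0.5275 0.3339] [0.0489 0.0495 0.0135]
peg 0.036 1496 [0.5273 0.262 ] [0.0499 0.0494 0.0132]
peg -0.036 1499 [0.5273 0.1901] [0.0498 0.0495 0.0136]
peg -0.108 1375 [0.5274 0.1179] [0.0499 0.0493 0.0136]
carrier [0.5274 0.2259] -0.0005 [[0.1, -0.1], [-0.1, 0.0], [-0.0, 0.1], [0.1, -0.1]]
hub [0.5273 0.1179] 359 [0.5265 0.117  0.072 ] z 0.0727 [0.0249 0.0249]
hub [0.5273 0.1899] 323 [0.5266 0.1887 0.0719] z 0.0727 [0.0249 0.0248]
hub [0.5274 0.2619] 332 [0.5264 0.2612 0.0722] z 0.0727 [0.0248 0.0248]
hub [0.5274 0.3339] 357 [0.5264 0.3328 0.0719] z 0.0726 [0.0246 0.0249]
scene 1075
0.05 63 [ 0.051 -0.007  0.116] [0.07  0.01  0.161]
0.07 62 [ 0.07  -0.041  0.1  ] [0.09  0.011 0.16 ]
0.09 138 [ 0.09  -0.043  0.108] [0.108 0.037 0.169]
0.19 35 [ 0.207 -0.033  0.105] [0.21  0.044 0.121]
0.21 328 [ 0.21  -0.045  0.101] [0.23  0.045 0.156]
0.23 190 [ 0.23  -0.043  0.141] [0.25  0.045 0.169]
0.25 133 [ 0.25  -0.045  0.161] [0.27  0.045 0.199]
0.27 116 [ 0.27  -0.044  0.158] [0.289 0.045 0.2  ]
0.29 8 [ 0.291 -0.035  0.155] [0.296 0.027 0.197]
side 1064
0.05 68 [ 0.05  -0.012  0.112] [0.07  0.004 0.16 ]
0.07 82 [ 0.07  -0.01   0.101] [0.09  0.006 0.158]
0.09 122 [ 0.09  -0.045  0.112] [0.109 0.043 0.168]
0.19 48 [ 0.207 -0.044  0.101] [0.21  0.044 0.115]
0.21 262 [ 0.21  -0.045  0.104] [0.23  0.045 0.157]
0.23 171 [ 0.23  -0.045  0.148] [0.25  0.045 0.168]
0.25 155 [ 0.25  -0.043  0.159] [0.27  0.045 0.2  ]
0.27 138 [ 0.27  -0.045  0.154] [0.29  0.044 0.2  ]
0.29 12 [ 0.29  -0.039  0.153] [0.296 0.04  0.2  ]
obst 2194 [0.73444194 0.13016445 0.06014795] [0.79984356 0.32911972 0.27326221]
```

View pics/s25c.png

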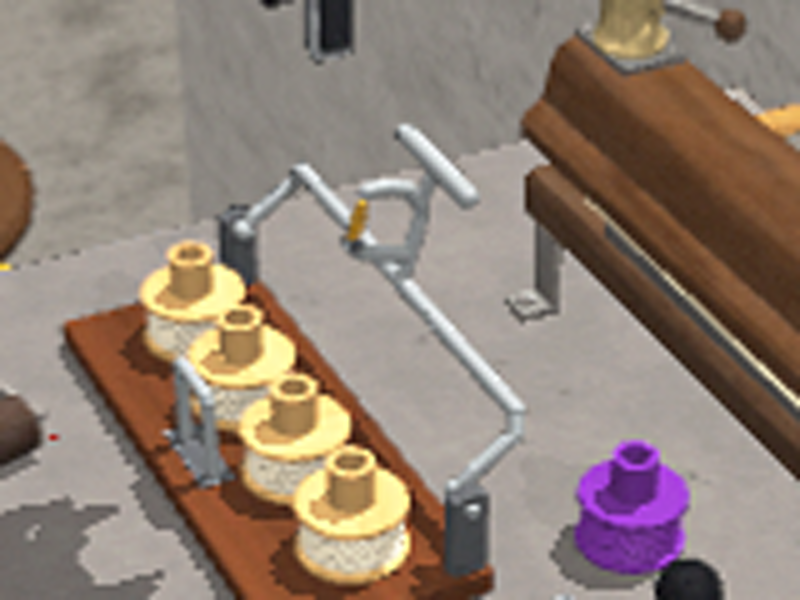

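The scene crop shows all four spools seated (crop (190,260), (240,320), (295,390), (350,465)), with hub tops level. The keeper is up with its handle at about (437,165), which is a ≈ 1.9 and world (0.632, 0.226, 0.161). The press starts at x 0.734, so I can go behind the handle with closed fingers.

Emit:
step_arm --pt "-3 -0.1 0 0" --pt "-6.5 -0.1 0 0" --pt "-10.4 -0.1 0 0" --pt "-10.4 -0.1 0 0" --pt "-10.4 -0.1 0 0" --pt "-10.4 -0.1 0 0" --pt "-10.4 -0.1 0 0" --gripper 1 --grip_force 20

```text
clock: 35.97
tool_pos: [0.6602, 0.2262, 0.3281]
eef_rot: [[-1.0, -0.001, 0.0], [-0.001, 1.0, 0.0], [-0.0, 0.0, -1.0]]
contact_force: [0.3, -0.9, 0.8]
width: -0.0
```

Run:
```python
from h import *
s=st(); go(.662,.226,.213,0)
def H(a): return .5274+.045-.116*np.cos(a)+.024*np.sin(a), .059+.116*np.sin(a)+.024*np.cos(a)
off={1.9:(.024,-.021),1.75:(.017,-.019),1.6:(.016,-.016),1.45:(.016,-.010),1.3:(.0155,-.003),1.15:(.013,.002),1.0:(.010,.005),.85:(.007,.006),.7:(.004,.006),.55:(.001,.006),.4:(0,.006),.3:(0,.006)}
for a,(dx,dz) in off.items():
    x,z=H(a); print(a,"TCP",round(x+dx,4),round(z+dz+.073,4))
```

```text
t 35.97 p [0.6602 0.2262 0.3281] F [ 0.3 -0.9  0.8] w -0.0
[[-1.0, -0.001, 0.0], [-0.001, 1.0, 0.0], [-0.0, 0.0, -1.0]] [0.22 0.57 0.5  1.5  0.   0.21]
row [-0.18, -0.02, 11.51] turn 0.001 yaw now 0.001 rows 3.0
1.9 TCP 0.6566 0.213
1.75 TCP 0.6337 0.2229
1.6 TCP 0.6158 0.2312
1.45 TCP 0.5982 0.24
1.3 TCP 0.58 0.2472
1.15 TCP 0.5599 0.2497
1.0 TCP 0.5399 0.2476
0.85 TCP 0.5209 0.241
0.7 TCP 0.5031 0.2311
0.55 TCP 0.4871 0.2191
0.4 TCP 0.4749 0.2053
0.3 TCP 0.4687 0.1952
```

Emit:
step_arm --pt "-0.2 0 3 0" --pt "-0.2 0 6 0" --pt "-0.2 0 9 0" --pt "-0.2 0 11 0" --pt "-0.2 0 11.5 0" --pt "-0.2 0 11.5 0" --pt "-0.2 0 11.5 0"

```text
clock: 36.55
tool_pos: [0.6631, 0.2259, 0.2148]
eef_rot: [[-1.0, -0.001, 0.002], [-0.001, 1.0, 0.001], [-0.002, 0.001, -1.0]]
contact_force: [-0.0, -0.5, -0.0]
width: -0.0
```

Run:
```python
from h import *
s=st(); go(.6158,.226,.2312,0)
```

```text
t 36.55 p [0.6631 0.2259 0.2148] F [-0.  -0.5 -0. ] w -0.0
[[-1.0, -0.001, 0.002], [-0.001, 1.0, 0.001], [-0.002, 0.001, -1.0]] [0.21 0.59 0.26 1.24 0.   0.21]
row [4.73, 0.01, -1.65] turn 0.001 yaw now 0.001 rows 2.0
```

Emit:
step_arm --pt "1 0 0 0" --pt "2 0 -0.5 0" --pt "2.9 0 -1.0 0" --pt "3.8 0 -1.4 0" --pt "4.7 0 -1.8 0" --pt "5.6 0 -2.2 0" --pt "6.4 0 -2.7 0" --pt "6.4 0 -2.7 0"

```text
clock: 37.22
tool_pos: [0.5977, 0.2258, 0.2411]
eef_rot: [[-1.0, -0.001, 0.0], [-0.001, 1.0, 0.0], [-0.0, 0.0, -1.0]]
contact_force: [0.7, 0.1, 0.7]
width: -0.0003
```

```bash
cat >> h.py <<'E'
def kang(tag):
    """keeper angle from handle/crossbar points seen by the side and scene cameras"""
    for n in ("scene","side"):
        d=snap(n,n+tag); uv,Q=cloud(d); q=Q-[.5274,.226,0]
        for lab,ys in (("handle ends",(.018,.042)),):
            m=(abs(q[:,1])>ys[0])&(abs(q[:,1])<ys[1])&(q[:,2]>.09)&(q[:,2]<.195)&(q[:,0]>-.1)&(q[:,0]<.13); k=q[m]
            r=np.hypot(k[:,0]-.045,k[:,2]-.059); k=k[(r>.108)&(r<.130)]
            if len(k)>5:
                c=np.median(k,axis=0); print(n,len(k),c.round(3),"a~",round(np.arctan2(c[2]-.059,-(c[0]-.045))+np.arctan2(-.024,.116)*-1*-1,2))
E
python3 - <<'E'
from h import *
s=st(); kang("k1"); go(.5599,.226,.2497,0)
E
```

```text
t 37.22 p [0.5977 0.2258 0.2411] F [0.7 0.1 0.7] w -0.0003
[[-1.0, -0.001, 0.0], [-0.001, 1.0, 0.0], [-0.0, 0.0, -1.0]] [0.24 0.46 0.11 1.22 0.   0.23]
scene 54 [ 0.05  -0.024  0.18 ] a~ 1.41
side 52 [ 0.05  -0.024  0.178] a~ 1.41
row [3.91, 0.04, -0.97] turn 0.001 yaw now 0.001 rows 1.0
```

Emit:
step_arm --pt "0.9 0 -0.35 0" --pt "1.8 0 -0.65 0" --pt "2.8 0 -0.85 0" --pt "3.8 0 -0.95 0" --pt "4.8 0 -0.9 0" --pt "5.8 0 -0.75 0" --pt "6.8 0 -0.45 0" --pt "7.7 0 -0.1 0" --pt "8.6 0 0.35 0" --pt "9.5 0 0.9 0" --pt "9.5 0 0.9 0"

```text
clock: 38.23
tool_pos: [0.5014, 0.2254, 0.2298]
eef_rot: [[-1.0, -0.001, -0.003], [-0.001, 1.0, -0.0], [0.003, -0.0, -1.0]]
contact_force: [-0.2, -0.7, -0.5]
width: 0.0
```

Run:
```python
from h import *
s=st(); kang("k2"); go(.4749,.226,.2053,0)
```

```text
t 38.23 p [0.5014 0.2254 0.2298] F [-0.2 -0.7 -0.5] w 0.0
[[-1.0, -0.001, -0.003], [-0.001, 1.0, -0.0], [0.003, -0.0, -1.0]] [ 0.28  0.3  -0.16  1.12  0.    0.28]
scene 45 [-0.031 -0.028  0.153] a~ 0.69
side 30 [-0.031 -0.034  0.153] a~ 0.68
row [2.86, 0.05, 2.54] turn 0.001 yaw now 0.001 rows 1.0
```

Emit:
step_arm --pt "0.8 0 0.5 0" --pt "1.6 0 1.2 0" --pt "2.2 0 1.9 0" --pt "2.8 0 2.6 0" --pt "3.2 0 3.1 0" --pt "3.2 0 3.1 0" --pt "3.2 0 3.1 0"

```text
clock: 38.92
tool_pos: [0.4725, 0.2255, 0.1994]
eef_rot: [[-1.0, -0.0, -0.0], [-0.0, 1.0, -0.0], [0.0, -0.0, -1.0]]
contact_force: [0.0, 0.2, 0.3]
width: 0.0
```

Run:
```python
from h import *
s=st(); kang("k3")
for a in (.34,.2,.1,0,-.03):
    x=.5274+.045-.116*np.cos(a)+.024*np.sin(a);z=.059+.116*np.sin(a)+.024*np.cos(a)+.079; print(a,round(x,4),round(z,4)); 
go(.458,.226,.162,0)
```

```text
t 38.92 p [0.4725 0.2255 0.1994] F [0.  0.2 0.3] w 0.0
[[-1.0, -0.0, -0.0], [-0.0, 1.0, -0.0], [0.0, -0.0, -1.0]] [ 0.29  0.27 -0.28  1.02 -0.    0.29]
scene 43 [-0.058 -0.029  0.123] a~ 0.35
side 30 [-0.058 -0.034  0.121] a~ 0.34
0.34 0.471 0.1993
0.2 0.4635 0.1846
0.1 0.4594 0.1735
0 0.4564 0.162
-0.03 0.4557 0.1585
row [1.48, 0.05, 3.77] turn 0.0 yaw now 0.0 rows 1.0
```

Keeper at 0.34, resting on the eye. I'll press down along the arc.

Emit:
step_arm --pt "0.3 0 0.4 0" --pt "0.5 0 0.8 0" --pt "0.7 0 1.2 0" --pt "0.9 0 1.6 0" --pt "1.1 0 2.0 0" --pt "1.2 0 2.4 0" --pt "1.3 0 2.7 0" --pt "1.35 0 3.0 0" --pt "1.35 0 3.0 0"

```text
clock: 39.77
tool_pos: [0.4584, 0.2254, 0.169]
eef_rot: [[-1.0, -0.0, -0.001], [-0.0, 1.0, 0.0], [0.001, 0.0, -1.0]]
contact_force: [-0.5, 0.2, 0.7]
width: -0.0
```

Run:
```python
from h import *
s=st(); kang("k4")
```

```text
t 39.77 p [0.4584 0.2254 0.169 ] F [-0.5  0.2  0.7] w -0.0
[[-1.0, -0.0, -0.001], [-0.0, 1.0, 0.0], [0.001, 0.0, -1.0]] [ 0.3   0.27 -0.35  0.94  0.    0.3 ]
scene 35 [-0.07  -0.028  0.094] a~ 0.09
side 22 [-0.069 -0.026  0.093] a~ 0.08
```

Emit:
step_arm --pt "0.1 0 0.2 0" --pt "0.15 0 0.4 0" --pt "0.2 0 0.6 0" --pt "0.2 0 0.6 0"

```text
clock: 40.2
tool_pos: [0.4564, 0.2253, 0.1628]
eef_rot: [[-1.0, -0.0, -0.001], [-0.0, 1.0, -0.0], [0.001, -0.0, -1.0]]
contact_force: [-0.1, -0.6, 0.1]
width: 0.0001
```

Emit:
step_arm --pt "0 0 -1 0" --pt "0 0 -3 0" --pt "0 0 -7 0" --pt "0 0 -11 0" --pt "0 0 -15 0" --pt "0 0 -15 0" --pt "0 0 -15 0" --pt "0 0 -15 0"

```text
clock: 40.87
tool_pos: [0.4568, 0.2255, 0.314]
eef_rot: [[-1.0, -0.0, 0.001], [-0.0, 1.0, 0.0], [-0.001, 0.0, -1.0]]
contact_force: [-0.3, -0.1, 0.1]
width: -0.0002
```

Emit:
step_arm --pt "4 0 0 0" --pt "8 0 0 0" --pt "11 0 0 0" --pt "11 0 0 0" --pt "11 0 0 0" --pt "11 0 0 0" --pt "11 0 0 0" --pt "11 0 0 0" --pt "11 0 0 0" --pt "11 0 0 0"

```text
clock: 41.7
tool_pos: [0.3475, 0.2254, 0.3131]
eef_rot: [[-1.0, 0.0, -0.001], [0.0, 1.0, -0.0], [0.001, -0.0, -1.0]]
contact_force: [-0.7, -0.5, -0.7]
width: 0.0
```

Run:
```python
from h import *
s=st(); kang("k5")
d=snap("wrist","w30"); uv,Q=cloud(d); print(proj(d,[.4885,.226,.07]),proj(d,[.4565,.226,.083]))
crop("sidek5","k5a",255,165,345,265,6); a=cv2.imread("pics/k5a.png")[:,:]
u,v=proj(d,[.4885,.226,.06])[0].astype(int); im=cv2.imread("pics/w30.png"); b=im[max(0,v-70):v+70,max(0,u-70):u+70]; b=cv2.resize(b,None,fx=600/b.shape[0],fy=600/b.shape[0],interpolation=cv2.INTER_CUBIC)
c=np.hstack([a,b]); c=cv2.resize(c,None,fx=min(1,800/c.shape[1]),fy=min(1,800/c.shape[1])); print(c.shape); cv2.imwrite("pics/c30.png",c)
hubs(d,[(.5264,y) for y in (.117,.189,.261,.333)],.073)
```

```text
t 41.7 p [0.3475 0.2254 0.3131] F [-0.7 -0.5 -0.7] w 0.0
[[-1.0, 0.0, -0.001], [0.0, 1.0, -0.0], [0.001, -0.0, -1.0]] [ 0.38 -0.   -0.31  1.27  0.    0.38]
[[320.66222922 353.07176867]] [[320.77771688 333.06380312]]
(421, 800, 3)
hub (0.5264, 0.117) none 6
hub (0.5264, 0.189) none 0
hub (0.5264, 0.261) none 0
hub (0.5264, 0.333) none 3
```

View pics/c30.png

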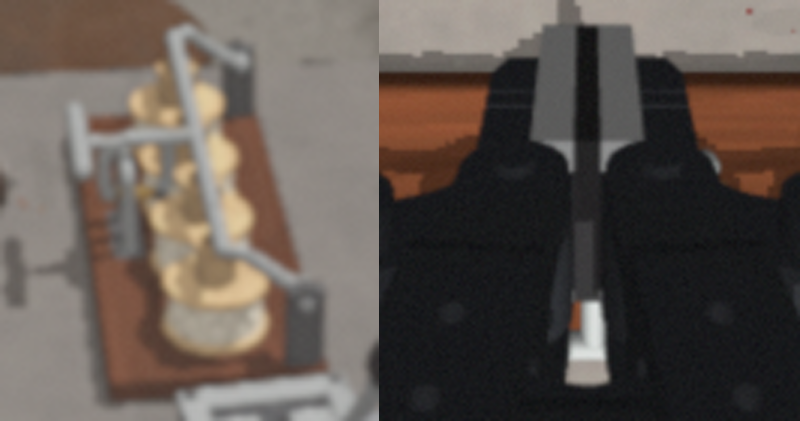

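The crop shows the keeper down over the spools with its cross handle at (80,140), and it stayed down after release. I'll check the gate, lever and carrier from the scene camera.

Run:
```python
from h import *
f=load("scenek5"); uv,Q=cloud(f); q=Q-[.5274,.226,0]
m=(abs(q[:,1])>.018)&(abs(q[:,1])<.04)&(q[:,0]>-.09)&(q[:,0]<-.055)&(q[:,2]>.06); print("handle top",m.sum(),np.median(q[m],axis=0).round(4),q[m].max(0).round(4))
t=(.548,-.207);Y=.094; K=tow(t,Y,(.055,.105,.1287)); m=np.linalg.norm(Q-K,axis=1)<.022; print("knob pts",m.sum(),(Q[m].mean(0)-K).round(4))
for k in("scene0","scenek5"):
    Z=cloud(load(k))[1]; tin=Z[(np.hypot(Z[:,0]-.714,Z[:,1]+.132)<.07)&(Z[:,2]>.035)&(Z[:,2]<.055)]; print("tin",((tin.max(0)+tin.min(0))/2).round(3))
u,v=proj(f,[.487,.226,.06])[0].astype(int); print(u,v)
crop("scenek5","e1",u-20,v-22,u+20,v+18,14); crop("sidek5","e2",*( (lambda p:(p[0]-20,p[1]-22,p[0]+20,p[1]+18))(proj(load("sidek5"),[.487,.226,.06])[0].astype(int)) ),14)
c=np.hstack([cv2.imread("pics/e1.png"),cv2.imread("pics/e2.png")]); cv2.imwrite("pics/e.png",cv2.resize(c,(800,400)))
```

```text
handle top 47 [-0.0714 -0.0232  0.0864] [-0.064   0.0368  0.0898]
knob pts 171 [-0.0071 -0.0077  0.0051]
tin [ 0.718 -0.129  0.043]
tin [ 0.718 -0.13   0.042]
263 207
```

View pics/e.png

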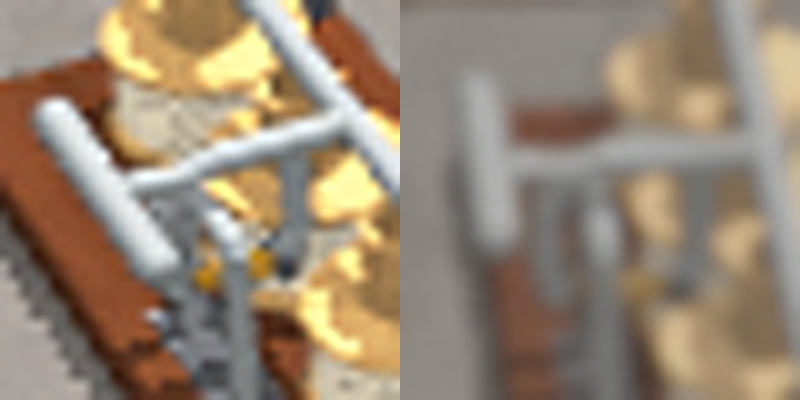

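The crop shows the amber gate lying straight across the hook mouth at (205–265, 268), below the eye bar at about (225,225), so it is shut. Handle top is z 0.0898, so the keeper angle is about 0. Handing in.

```bash
python3 -c "
from h import *
print(robot.sign_off())"
```

```text
the job is handed in; nothing more can be done
None
```

I carried out the whole task and handed it in at about 42 s on the robot's clock; sign-off reports no verdict.

**What I did:** I took the lever by its knob along the left-hand slot, across neutral and to the far end of the right-hand slot, and left it there. I moved all four wooden spools one by one onto the four carrier pegs. Then I swung the keeper over with closed fingers and pressed it down.

**Last checks:**
- **Spools:** before the keeper closed, the four hub tops were level at z 0.0727 and within about 1.5 mm of their pegs. The keeper and gripper hid them from the final wrist view, so I could not measure them again after that. A side picture showed all four still in place.
- **Keeper:** it stayed down after release at an angle of about 0, and the amber gate lay straight across the hook mouth below the eye.
- **Lever:** the knob was where the far end of the right-hand slot puts it. The shallow scene view limits that check to within several millimetres.
- **Bystanders:** the ink tin had not moved by more than 1 mm, and no touch with the planing block, roller or whetstone was seen, though I did not measure those three again.
- **Disagreement:** the wrist camera read heights about 1 mm low.

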